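# Cull the marked cartridges, load the purge tray, set and lock the flow

## Robot

A 6-joint arm with a two-finger parallel gripper is mounted at the origin on a cart in front of the work surface, level with it; the furniture and walls round the work are solid. World frame = base frame: x ahead of the robot, y to its left, z up, the work surface at z = 0. Lengths are in m, angles in rad, forces in N, time in s.
With the tool pointing down it reaches from about 0.25 to 0.725 m from the base axis. Payload 4 kg.
Tool frame: the origin (TCP) lies at the very end of the fingers, on their centre line; the grasp point (between the pads) lies 19 mm behind it; z points along the fingers, y is the direction in which the jaws open and shut (so a half turn about z gives the same grasp; the last joint's range is limited). The gripper opens to 85 mm and grips with 20 to 120 N. Pads are 22 mm wide; open, the fingers measure 114 mm over their backs; the gripper's body (76 mm by 85 mm) begins 54 mm behind the grasp point. The pads swing forward as they close: fully open they stand 13 mm farther back than shut.
Start: joints at [-1.269, 0.241, 0.005, 1.335, 0, 1.571], TCP at [0.149, -0.477, 0.192] pointing down, gripper open.
Joint ranges: [-2.72, 2.72], [-1.05, 1.87], [-1.09, 1.28], [-1.99, 2.15], [-1.42, 1.44], [-3.14, 3.14]. Speed limits (rad/s): [2.79, 2.79, 3.14, 3.14, 3.14, 3.14].

## Interface

Orientations are given as a unit quaternion [x, y, z, w].
In Python, from workcell import bot, camera gives the robot as it stands. The module is installed in compiled form; this text tells all that it offers.
- The arm moves only by the tool send_rows, never from a script. Its argument "deltas" is a list of rows, each an object with "grip": the opening, from 0 (shut) to 1 (fully open); "translation": the shift along the tool's x, y, z in m, a list of three; "twist": the turn, a rotation vector about the tool's x, y, z in degrees, a list of three. A call has 1 to 5 rows; each row is the pose to reach, as a shift and turn from the pose measured when the call began, along the tool's axes at that moment; what a row does not reach only later rows make up. A row lasts 1/8 s, in which the tool goes at most 62.5 mm and 10.7 degrees, less where a joint would pass 70% of its speed; a pose out of reach is approached as far as the arm can. A call with a gripper value outside its range is refused whole. The fingers move at their own pace and stop on an object; the grip force is fixed at half the most. Time passes only in rows, so rows that repeat a pose let the fingers close. It gives the time, the measured TCP pose, the force and the opening at its end, in the units of the state.
- bot.get_obs(): the state, without advancing time (a new reading comes with each control period).
- camera(name): name is "scene" or "top" or "wrist"; returns a dict with "color" (480x640x3 uint8, blue, green, red), "intrinsics" (3x3 intrinsics, pixels), "k1" (the pictures are not rectified: a ray, as slopes to the right and down, at radius r is drawn at 1 + k1 r^2 times it, then the intrinsics apply), "xyz" and "rotation" of the camera in the world. Camera axes: x right, y down, z forward; pixel columns grow to the right and rows downward; lengths in m; the calibration is good to about 2 mm. A picture is of the moment at which its call begins. There is no depth.
- bot.job_done(): hands the job in, once; it reports no verdict.
The state is a dict: "clock": time; "joint_pos": joint angles; "joint_vel": joint speeds; "tau": joint torques, N m; "eef_pos": TCP position; "tool_rot": TCP orientation; "ft_force": force on the tool from outside, world axes, zero at the start; "ft_torque": the same for the moment, N m; "grip_width": finger opening in m.
Only numpy, scipy, OpenCV 4.12 (cv2) and the standard library are available. Lean on these libraries where they do the work, as an engineer would, in place of code of your own. Each camera call takes 0.05 s, during which the arm holds its last target.

## Task

Clear the stopped belt: put every cartridge with a red ring into the red reject bin and stand each of the others upright in a bay of its own in the white purge tray. Only when all are sorted, slide the clear guard right back off the flow knob, turn the knob so that its pointer is on the green mark, and slide the guard fully home over it again. Leave the note pad and the timer where they are.

Things in the scene. Friction and masses are not known exactly. Their poses are not given: they have to be found in the camera images.
- cart_1_mid (a point): Aluminium-ended purifier cartridge, an upright cylinder 46 mm across and 80 mm high, about 0.16 kg, heavy foot (centre of mass about 15 mm up); this point is its centre, half-way up (40 mm above its underside), z along its axis; stands on the belt at the start, None if absent. Plain, all-white body, no coloured ring: a good one, for the purge tray.
- cart_2_mid (a point): Aluminium-ended purifier cartridge, an upright cylinder 46 mm across and 80 mm high, about 0.16 kg, heavy foot (centre of mass about 15 mm up); this point is its centre, half-way up (40 mm above its underside), z along its axis; stands on the belt at the start, None if absent. Blue batch ring round the body and blue disc on top: a good one, for the purge tray.
- cart_3_mid (a point): Aluminium-ended purifier cartridge, an upright cylinder 46 mm across and 80 mm high, about 0.16 kg, heavy foot (centre of mass about 15 mm up); this point is its centre, half-way up (40 mm above its underside), z along its axis; stands on the belt at the start, None if absent. Plain, all-white body, no coloured ring: a good one, for the purge tray.
- cart_4_mid (a point): Aluminium-ended purifier cartridge, an upright cylinder 46 mm across and 80 mm high, about 0.16 kg, heavy foot (centre of mass about 15 mm up); this point is its centre, half-way up (40 mm above its underside), z along its axis; stands on the belt at the start, None if absent. Blue batch ring round the body and blue disc on top: a good one, for the purge tray.
- cart_5_mid (a point): Aluminium-ended purifier cartridge, an upright cylinder 46 mm across and 80 mm high, about 0.16 kg, heavy foot (centre of mass about 15 mm up); this point is its centre, half-way up (40 mm above its underside), z along its axis; stands on the belt at the start, None if absent. Red ring round the body and red disc on top: a marked reject, for the red bin.
- cart_6_mid (a point): Aluminium-ended purifier cartridge, an upright cylinder 46 mm across and 80 mm high, about 0.16 kg, heavy foot (centre of mass about 15 mm up); this point is its centre, half-way up (40 mm above its underside), z along its axis; stands on the belt at the start, None if absent. Red ring round the body and red disc on top: a marked reject, for the red bin.
- cart_7_mid (a point): Aluminium-ended purifier cartridge, an upright cylinder 46 mm across and 80 mm high, about 0.16 kg, heavy foot (centre of mass about 15 mm up); this point is its centre, half-way up (40 mm above its underside), z along its axis; stands on the belt at the start, None if absent. Red ring round the body and red disc on top: a marked reject, for the red bin.
- belt: Stopped bench belt conveyor, fixed, 148 mm (x) by 585 mm (y); origin at the centre of its underside. Black belt at 30 mm, grey side rails at x = +-71 mm with tops at 38 mm (8 mm above the belt), a motor housing low on the far side.
- tray_floor (a point): Centre of the floor of the white purge tray (fixed, 152 mm square, 30 mm high; floor 8 mm above the worktop; axes along its sides). A cross of 5 mm walls, as high as the outer 5 mm walls (22 mm above the floor), divides it into four square bays 68 mm wide whose centres lie at x, y = +-36.5 mm from this point; each has a dark round gasket on the floor and takes one cartridge, standing. Two brass stubs on the -x side.
- bin_floor (a point): Centre of the floor of the red open reject bin (fixed, 150 mm in x by 190 mm in y outside, 45 mm high; floor 5 mm above the worktop; walls 5 mm, so they rise 40 mm above the floor; inside 140 by 180 mm).
- knob_axis (a point): Point on the upright axis of the flow knob at the height to grip it, 60 mm above the worktop. The regulator (fixed grey block, 100 mm in x by 215 mm in y, 30 mm high) has this frame's axes. The knob is a black disc (45 mm, top 41 mm above the worktop) with a bar on it, 42 mm long, 11 mm thick, from 41 to 70 mm above the worktop; the bar points along the pointer. White line on the pointer's end. At joint 0 it points along this frame's -x.
- knob (a joint): Angle of the flow knob, rad, counter-clockwise from above positive, -1.3 to 1.3; stiff (0.04 N m), stays where it is left.
- knob_pointer (a point): Point that the knob's pointer points to, on the dial 29 mm from the knob's axis, just beyond the end of the bar. Turns with the knob.
- green_mark (a point): Centre of the green mark on the dial ring round the knob, 29 mm from the knob's axis. It stays where it is during a run but differs from run to run; it lies 0.6 to 1.4 rad counter-clockwise (seen from above) of the pointer at the start. Seen through the clear guard.
- guard (a joint): Travel of the clear sliding guard, m: 0 slid fully back, clear of the knob (end stop), 0.107 fully home over the knob (end stop), where it starts; grows along +y of the regulator; friction about 1.5 N, stays where it is left. It does not touch the knob.
- guard_grip (a point): Centre of the yellow upright fin on the guard's roof (44 mm in x, 12 mm thick in y, 28 mm high, its centre 94 mm above the worktop; the roof's top 79 mm above the worktop). Pinch it across its thickness and slide it along y of the regulator frame. The guard is 74 mm long in y and 88 mm wide.
- lab_timer: White lab timer, 66 x 66 x 20 mm, loose bystander at the right; origin at the centre of its underside.
- note_pad: Note pad with a dark green head strip, 106 x 76 x 12 mm, loose bystander at the left; origin at the centre of its underside.

How it is judged:
By the outcome, as a careful person would: the job done as asked, in the order asked, and still so for the second after the job is handed in, with the robot touching nothing.
Of cart_1, cart_2, cart_3, cart_4 only 3 to 4 are there at a start; the rules pass over those that are not, and their reading is None.
Of cart_5, cart_6, cart_7 only 2 to 3 are there at a start; the rules pass over those that are not, and their reading is None.
At some moment in a run one of cart_1, cart_2, cart_3, cart_4, cart_5, cart_6, cart_7 may be knocked a few centimetres aside while the robot is not near it.
It also fails if it takes over 210 s, if anything falls off the work surface, if the arm or the gripper's body presses on something with over 40 N, if the wrist force passes 120 N, or if a joint passes its speed limit or range.

## Working session

There is one attempt and no reset: what is moved stays moved. The work goes in short steps, Python scripts to look and compute and a tool call to move; the robot and the scene stay as the last step left them, time stands still between calls to the robot, and variables do not carry over. Pictures are saved under pics/ and viewed, and the job is handed in when it is done.

Besides the shell and the picture viewer there is one more tool, called after "Emit:" by a JSON object that holds its "api" and its "payload", one argument or row to a line. send_rows: Moves the arm, as the interface text tells. Its arguments: {"type":"object","properties":{"deltas":{"type":"array","items":{"type":"object","properties":{"grip":{"type":"number"},"translation":{"type":"array","items":{"type":"number"}},"twist":{"type":"array","items":{"type":"number"}}}}}},"required":["deltas"]}

```bash
mkdir -p pics; cat > h.py <<'E'
import numpy as np, cv2
from workcell import bot, camera
from scipy.spatial.transform import Rotation as R
def snap(name,fn,crop=None,scale=1):
    c=camera(name); im=c["color"]
    if crop: x0,y0,x1,y1=crop; im=im[y0:y1,x0:x1]
    if scale!=1: im=cv2.resize(im,None,fx=scale,fy=scale,interpolation=cv2.INTER_CUBIC)
    cv2.imwrite("pics/"+fn,im); return c
def ray(c,u,v):
    K=np.array(c["intrinsics"]); d=np.array([(u-K[0,2])/K[0,0],(v-K[1,2])/K[1,1]])
    s=d.copy()
    for _ in range(30): s=d/(1+c["k1"]*(s@s))
    return np.array(c["rotation"])@np.array([s[0],s[1],1.0])
def at_z(c,u,v,z):
    r=ray(c,u,v); p=np.array(c["xyz"]); return p+r*(z-p[2])/r[2]
def proj(c,P):
    K=np.array(c["intrinsics"]); q=np.array(c["rotation"]).T@(np.array(P)-np.array(c["xyz"]))
    s=q[:2]/q[2]; s=s*(1+c["k1"]*(s@s)); return np.array([K[0,0]*s[0]+K[0,2],K[1,1]*s[1]+K[1,2]])
def pickle_cam(c,fn):
    import pickle; pickle.dump({k:np.array(v) for k,v in c.items()},open(fn,"wb"))
E
python3 - <<'E'
from h import *
np.set_printoptions(precision=4,suppress=True)
for n in ["top","scene","wrist"]:
    c=snap(n,n+"0.png"); pickle_cam(c,n+".pkl"); print(n,np.array(c["intrinsics"]).tolist(),c["k1"],c["xyz"],np.array(c["rotation"]).tolist())
print(bot.get_obs())
E
```

```text
top [[523.2337680947363, 0.0, 326.54576734266846], [0.0, 523.2337680947363, 245.0256565743552], [0.0, 0.0, 1.0]] 0.0054690848038914126 [ 0.3395 -0.0053  1.7469] [-0.7031453745148879, 0.7085356649848021, -0.039717139333636874, 0.04456840344924772]
scene [[525.7147703758737, 0.0, 314.4886137955095], [0.0, 525.7147703758737, 250.3755051102619], [0.0, 0.0, 1.0]] -0.09335691732408537 [-0.0812  0.924   0.77  ] [-0.2469643379184832, 0.8403884699602064, -0.4602246256351811, 0.14473814049304995]
wrist [[348.1914719722643, 0.0, 313.676534658861], [0.0, 348.1914719722643, 243.33200345682093], [0.0, 0.0, 1.0]] -0.025352705491548604 [ 0.2229 -0.4537  0.3729] [0.7957235943722839, -0.5860043402729832, -0.09169756220852315, 0.12253338983923047]
{'clock': 0.15, 'joint_pos': array([-1.269 ,  0.2412,  0.004 ,  1.3352, -0.    ,  1.5708]), 'joint_vel': array([-0.0003, -0.0005,  0.0032, -0.0005, -0.0021, -0.0006]), 'tau': array([  0.0011, -37.2634,  25.264 ,   0.0123,  -0.0001,  -0.    ]), 'eef_pos': array([ 0.1484, -0.4769,  0.1911]), 'tool_rot': array([ 0.9886,  0.1503, -0.0001, -0.0008]), 'ft_force': array([ 0.6966,  0.9255, -1.0208]), 'ft_torque': array([-0.0576, -0.0131, -0.0178]), 'grip_width': 0.08540422512530184}
```

Rotation is a quaternion; fix the helper and view.

```bash
sed -i 's/np.array(c\["rotation"\])@/R.from_quat(c["rotation"]).as_matrix()@/; s/np.array(c\["rotation"\]).T@/R.from_quat(c["rotation"]).as_matrix().T@/' h.py; cat >> h.py <<'E'
def load(fn):
    import pickle; return pickle.load(open(fn,"rb"))
E
grep -n rotation h.py
```

```text
13:    return R.from_quat(c["rotation"]).as_matrix()@np.array([s[0],s[1],1.0])
17:    K=np.array(c["intrinsics"]); q=R.from_quat(c["rotation"]).as_matrix().T@(np.array(P)-np.array(c["xyz"]))
```

View pics/top0.png

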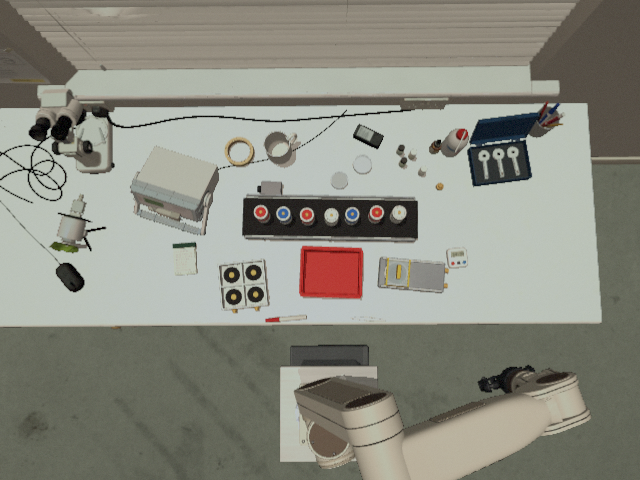

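View pics/scene0.png

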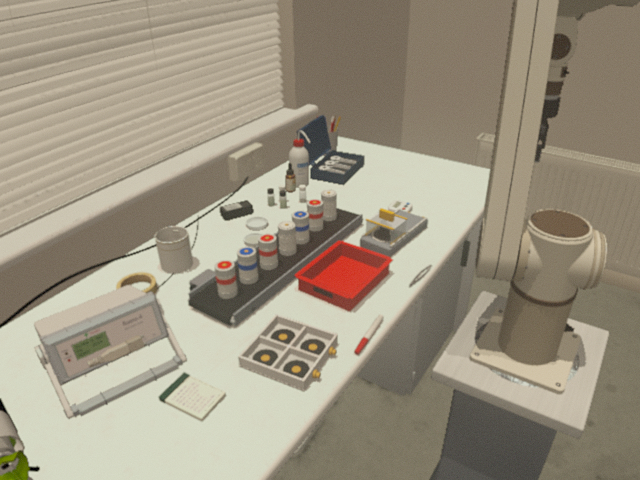

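View pics/wrist0.png

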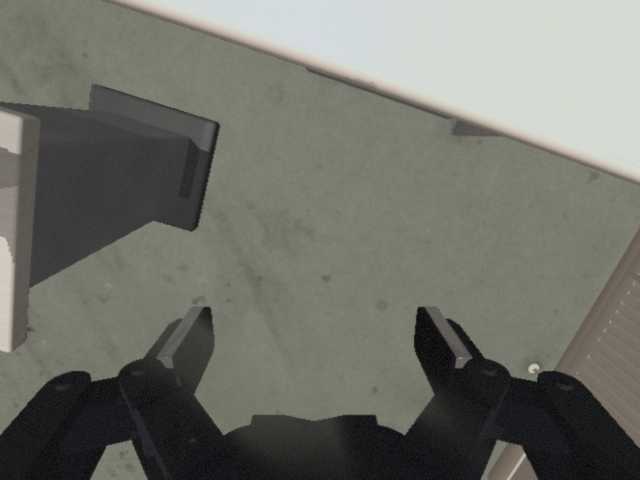

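Top shows seven cartridges on the belt, left to right red, blue, red, white, blue, red, white. The tray is at (244,285), the bin at (332,272) and the regulator at (412,275). I'll enlarge it.

```bash
python3 - <<'E'
from h import *
c=load("top.pkl"); im=c["color"]
for n,(x0,y0,x1,y1),s in [("belt",(235,185,425,250),4.2),("low",(210,240,370,320),5),("reg",(370,245,475,305),7)]:
    cv2.imwrite(f"pics/t_{n}.png",cv2.resize(im[y0:y1,x0:x1],None,fx=s,fy=s,interpolation=cv2.INTER_CUBIC))
E
```

```text
(no output)
```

View pics/t_belt.png

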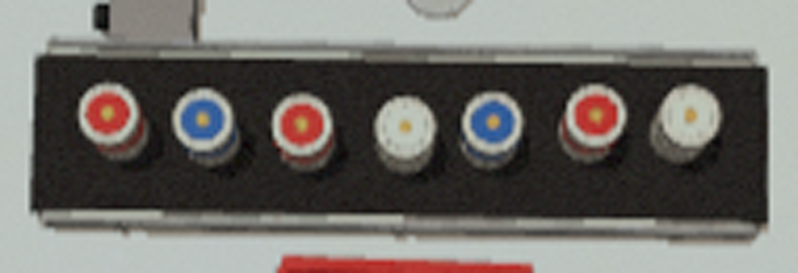

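View pics/t_low.png

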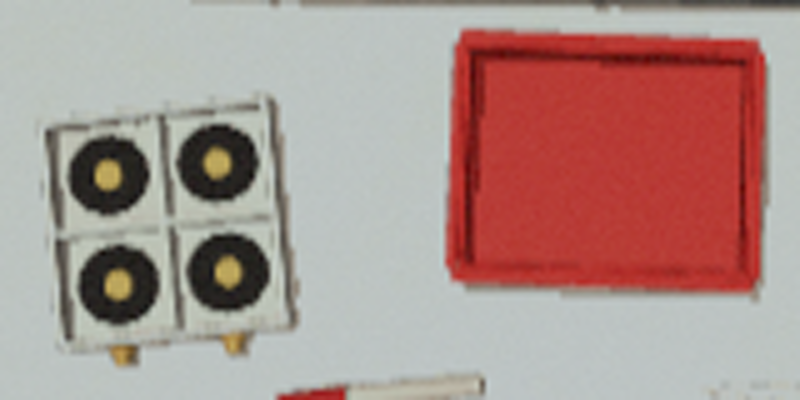

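View pics/t_reg.png

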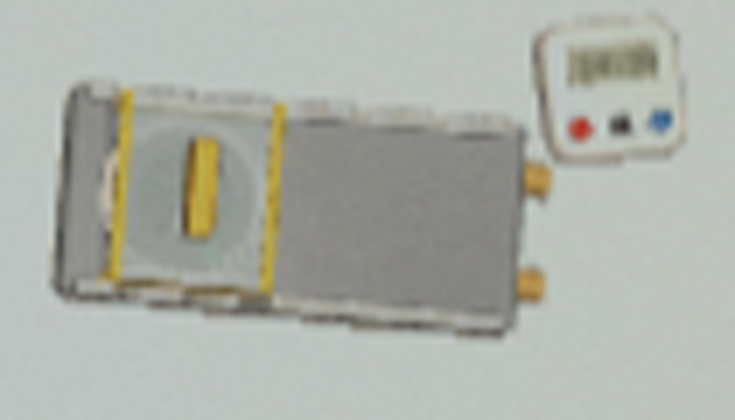

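```bash
python3 - <<'E'
from h import *
np.set_printoptions(precision=4,suppress=True)
c=load("top.pkl")
def P(o,s,u,v,z): return at_z(c,o[0]+(u+.5)/s-.5,o[1]+(v+.5)/s-.5,z)
for p in [(108,115),(204,121),(302,125),(405,127),(493,123),(596,115),(690,116)]: print("cart",P((235,185),4.2,*p,.11)[:2])
g=[P((210,240),5,*p,.008)[:2] for p in [(108,175),(217,163),(118,285),(228,271)]]
print("gask",np.array(g),np.mean(g,0)); d=g[0]-g[1];e=g[0]-g[2];print(np.degrees(np.arctan2(d[1],d[0]))-90,np.degrees(np.arctan2(e[1],e[0])),np.linalg.norm(d),np.linalg.norm(e))
b=np.array([P((210,240),5,*p,.045)[:2] for p in [(458,32),(765,42),(755,292),(450,280)]]);print("bin",b,b.mean(0))
print("fin",P((370,245),7,202,188,.108))
r=np.array([P((370,245),7,*p,.03)[:2] for p in [(75,85),(522,118),(508,335),(55,298)]]);print("reg",r,r.mean(0))
E
```

```text
cart [0.6431 0.2148]
cart [0.6379 0.1421]
cart [0.6342 0.068 ]
cart [ 0.632  -0.0098]
cart [ 0.6345 -0.0763]
cart [ 0.64   -0.1541]
cart [ 0.6386 -0.225 ]
gask [[0.4514 0.3239]
 [0.4588 0.2514]
 [0.3784 0.3162]
 [0.3871 0.2434]] [0.4189 0.2837]
5.848927965465819 6.024346459404759 0.07291982974539071 0.07334830254357894
bin [[ 0.541   0.0887]
 [ 0.5328 -0.1123]
 [ 0.37   -0.1033]
 [ 0.3792  0.0941]] [ 0.4558 -0.0082]
fin [ 0.4509 -0.2193  0.108 ]
reg [[ 0.5051 -0.171 ]
 [ 0.4879 -0.3803]
 [ 0.3865 -0.3704]
 [ 0.4052 -0.1597]] [ 0.4462 -0.2704]
```

```bash
cat >> h.py <<'E'
np.set_printoptions(precision=4,suppress=True)
def plan(*wps):
    """wps: (x,y,z,yaw_of_tool_x_deg)"""
    o=bot.get_obs(); p=np.array(o["eef_pos"]); q=R.from_quat(o["tool_rot"])
    print("t",round(o["clock"],2),"tcp",p,"yaw",round(np.degrees(np.arctan2(*q.as_matrix()[[1,0],0])),2),"w",round(o["grip_width"],4),"F",np.array(o["ft_force"]),"q6",round(o["joint_pos"][5],2))
    for w in wps:
        a=np.radians(w[3]); M=np.array([[np.cos(a),np.sin(a),0],[np.sin(a),-np.cos(a),0],[0,0,-1]])
        print(w,"T",(q.inv().apply(np.array(w[:3])-p)).round(4).tolist(),"tw",np.degrees((q.inv()*R.from_matrix(M)).as_rotvec()).round(2).tolist())
E
python3 - <<'E'
from h import *
plan((.40,-.31,.2,60),(.64,-.154,.18,90))
E
```

```text
t 0.15 tcp [ 0.1484 -0.4769  0.1911] yaw 17.29 w 0.0854 F [ 0.6966  0.9255 -1.0208] q6 1.57
(0.4, -0.31, 0.2, 60) T [0.2898, -0.0846, -0.0087] tw [-0.09, -0.03, -42.71]
(0.64, -0.154, 0.18, 90) T [0.5653, -0.1622, 0.0114] tw [-0.08, -0.06, -72.71]
```

Emit:
{"api": "send_rows", "payload": {
  "deltas": [
    {"grip": 1,"translation": [0.565,-0.162,0.01],"twist": [0,0,-72.7]},
    {"grip": 1,"translation": [0.565,-0.162,0.01],"twist": [0,0,-72.7]},
    {"grip": 1,"translation": [0.565,-0.162,0.01],"twist": [0,0,-72.7]},
    {"grip": 1,"translation": [0.565,-0.162,0.01],"twist": [0,0,-72.7]},
    {"grip": 1,"translation": [0.565,-0.162,0.01],"twist": [0,0,-72.7]}
  ]
}}

```text
clock: 0.78
eef_pos: [0.411, -0.3043, 0.1861]
tool_rot: [0.812, 0.583, 0.0, -0.001]
ft_force: [0.4, -1.8, -1.1]
grip_width: 0.0855
```

```bash
python3 - <<'E'
from h import *
plan((.64,-.154,.18,90))
E
```

```text
t 0.78 tcp [ 0.411  -0.3043  0.1861] yaw 71.35 w 0.0855 F [ 0.4351 -1.7709 -1.1406] q6 1.26
(0.64, -0.154, 0.18, 90) T [0.2156, 0.1689, 0.0062] tw [-0.03, -0.06, -18.65]
```

Emit:
{"api": "send_rows", "payload": {
  "deltas": [
    {"grip": 1,"translation": [0.216,0.169,0.006],"twist": [0,0,-18.6]},
    {"grip": 1,"translation": [0.216,0.169,0.006],"twist": [0,0,-18.6]},
    {"grip": 1,"translation": [0.216,0.169,0.006],"twist": [0,0,-18.6]},
    {"grip": 1,"translation": [0.216,0.169,0.006],"twist": [0,0,-18.6]},
    {"grip": 1,"translation": [0.216,0.169,0.006],"twist": [0,0,-18.6]}
  ]
}}

```text
clock: 1.4
eef_pos: [0.6423, -0.1508, 0.1786]
tool_rot: [0.706, 0.708, 0.0, -0.001]
ft_force: [0.0, -1.2, -0.1]
grip_width: 0.0853
```

```bash
python3 - <<'E'
from h import *
plan((.64,-.154,.065,90))
c=snap("wrist","w1.png");pickle_cam(c,"w.pkl")
snap("scene","s1.png")
E
```

```text
t 1.4 tcp [ 0.6423 -0.1508  0.1786] yaw 90.16 w 0.0853 F [ 0.0296 -1.2354 -0.0992] q6 1.34
(0.64, -0.154, 0.065, 90) T [-0.0034, -0.0021, 0.1136] tw [-0.09, -0.1, 0.16]
```

View pics/w1.png

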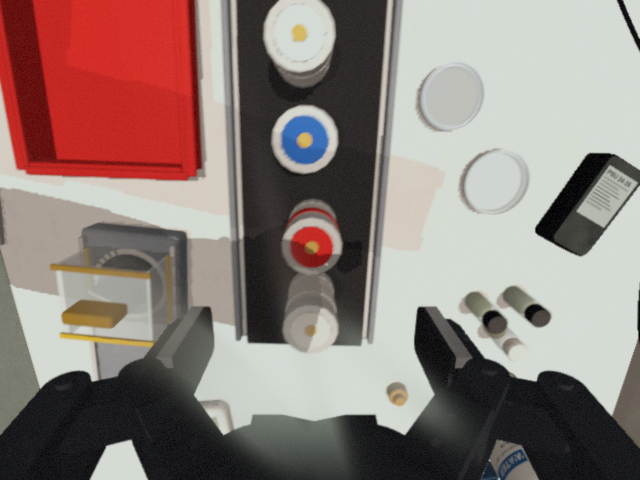

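View pics/s1.png

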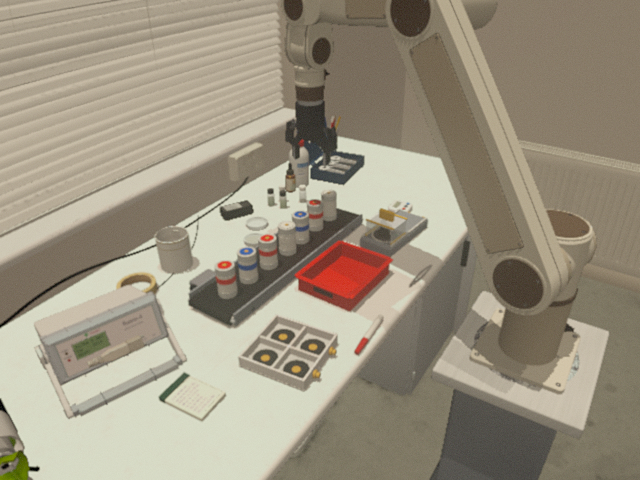

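The wrist view shows cart tops: white (312,330), red (312,247), blue (305,140), white (299,33).

```bash
python3 - <<'E'
from h import *
c=load("w.pkl"); print(c["xyz"])
for p in [(312,330),(312,247),(305,140),(299,33)]: print(at_z(c,*p,.11))
E
```

```text
[ 0.6431 -0.0734  0.3606]
[ 0.6413 -0.2267  0.11  ]
[ 0.6413 -0.1551  0.11  ]
[ 0.6364 -0.0773  0.11  ]
[ 0.6329 -0.0113  0.11  ]
```

Emit:
{"api": "send_rows", "payload": {
  "deltas": [
    {"grip": 1,"translation": [-0.004,-0.002,0.06],"twist": [0,0,0]},
    {"grip": 1,"translation": [-0.004,-0.002,0.113],"twist": [0,0,0]},
    {"grip": 1,"translation": [-0.004,-0.002,0.113],"twist": [0,0,0]},
    {"grip": 0.3,"translation": [-0.004,-0.002,0.113],"twist": [0,0,0]},
    {"grip": 0.3,"translation": [-0.004,-0.002,0.113],"twist": [0,0,0]}
  ]
}}

```text
clock: 2.12
eef_pos: [0.6421, -0.1557, 0.069]
tool_rot: [0.706, 0.708, 0.002, 0.001]
ft_force: [-0.1, 0.9, -0.0]
grip_width: 0.0516
```

```bash
python3 - <<'E'
from h import *
plan((.64,-.154,.17,90),(.456,-.07,.17,90),(.456,-.07,.046,90))
E
```

```text
t 2.12 tcp [ 0.6421 -0.1557  0.069 ] yaw 90.17 w 0.0516 F [-0.066   0.8688 -0.0109] q6 1.33
(0.64, -0.154, 0.17, 90) T [0.0018, -0.0017, -0.101] tw [0.25, -0.02, 0.17]
(0.456, -0.07, 0.17, 90) T [0.0863, -0.1854, -0.1018] tw [0.25, -0.02, 0.17]
(0.456, -0.07, 0.046, 90) T [0.0862, -0.186, 0.0222] tw [0.25, -0.02, 0.17]
```

Emit:
{"api": "send_rows", "payload": {
  "deltas": [
    {"grip": 0,"translation": [0,0,0],"twist": [0,0,0]},
    {"grip": 0,"translation": [0,0,0],"twist": [0,0,0]},
    {"grip": 0,"translation": [0,0,-0.05],"twist": [0,0,0]},
    {"grip": 0,"translation": [0.0,0,-0.1],"twist": [0,0,0]},
    {"grip": 0,"translation": [0.02,-0.05,-0.1],"twist": [0,0,0]}
  ]
}}

```text
clock: 2.75
eef_pos: [0.6001, -0.1381, 0.1756]
tool_rot: [0.706, 0.708, 0.007, 0.009]
ft_force: [0.0, 0.3, -0.0]
grip_width: -0.0003
```

```bash
python3 - <<'E'
from h import *
plan((.456,-.068,.16,90),(.456,-.068,.046,90))
E
```

```text
t 2.75 tcp [ 0.6001 -0.1381  0.1756] yaw 90.13 w -0.0003 F [ 0.0063  0.3328 -0.0341] q6 1.34
(0.456, -0.068, 0.16, 90) T [0.0705, -0.1442, 0.0121] tw [1.27, 0.21, 0.13]
(0.456, -0.068, 0.046, 90) T [0.0709, -0.1467, 0.1261] tw [1.27, 0.21, 0.13]
```

```bash
python3 - <<'E'
from h import *
c=snap("wrist","w2.png");pickle_cam(c,"w.pkl")
snap("scene","s2.png",(180,100,460,320),2.8)
E
```

```text
(no output)
```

View pics/w2.png

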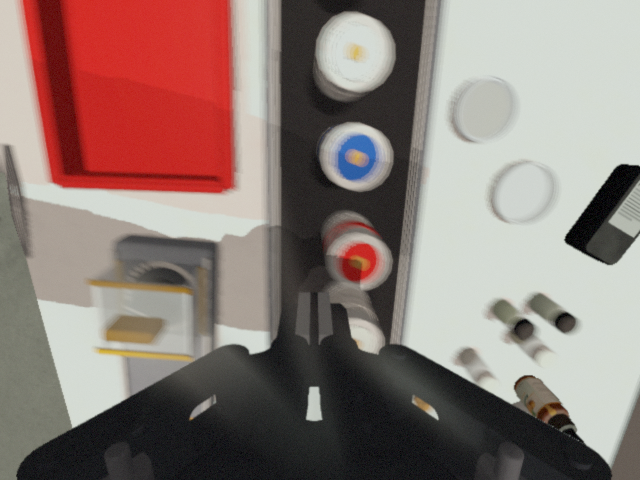

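View pics/s2.png

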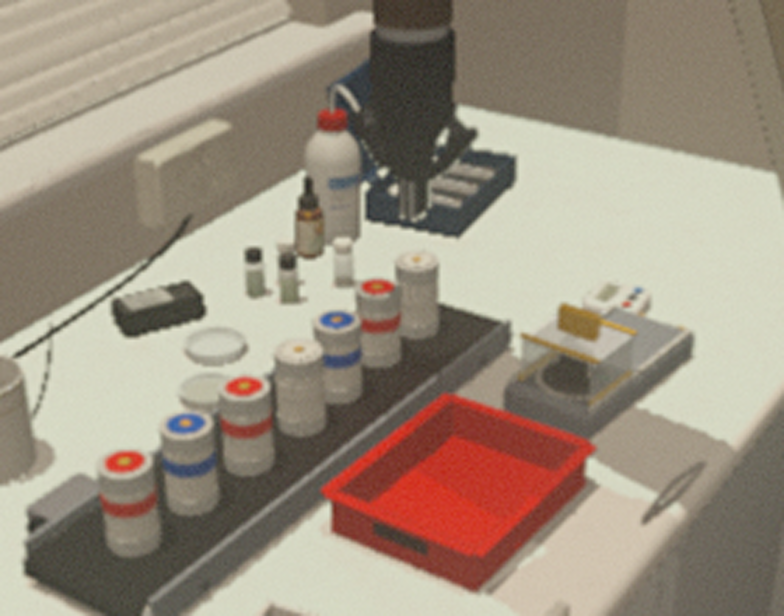

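```bash
python3 - <<'E'
from h import *
c=snap("wrist","w3.png");pickle_cam(c,"w.pkl")
plan((.641,-.155,.18,90))
E
```

```text
t 2.9 tcp [ 0.5877 -0.1346  0.1682] yaw 90.2 w 0.0001 F [ 1.1254 -0.0083  0.1662] q6 1.34
(0.641, -0.155, 0.18, 90) T [-0.0205, 0.0532, -0.0119] tw [-0.02, -0.09, 0.2]
```

View pics/w3.png

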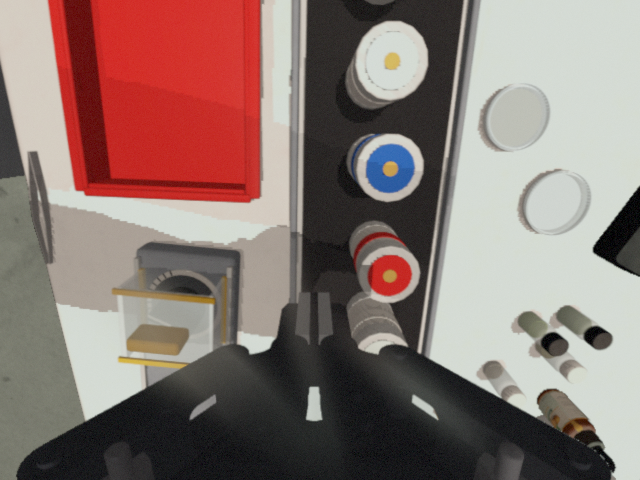

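```bash
python3 - <<'E'
from h import *
c=load("w.pkl"); print(at_z(c,390,276,.11), at_z(c,390,170,.11)); print(proj(c,[.5877,-.1346,.168]),proj(c,[.5877,-.1346,.187]))
E
```

```text
[ 0.641  -0.1565  0.11  ] [ 0.6357 -0.0791  0.11  ]
[319.1677 279.5608] [319.4846 294.2987]
```

Emit:
{"api": "send_rows", "payload": {
  "deltas": [
    {"grip": 1,"translation": [-0.02,0.053,-0.01],"twist": [0,0,0]},
    {"grip": 1,"translation": [-0.021,0.053,-0.01],"twist": [0,0,0]},
    {"grip": 1,"translation": [-0.021,0.053,0.0],"twist": [0,0,0]},
    {"grip": 1,"translation": [-0.021,0.053,0.06],"twist": [0,0,0]},
    {"grip": 1,"translation": [-0.021,0.053,0.115],"twist": [0,0,0]}
  ]
}}

```text
clock: 3.52
eef_pos: [0.6407, -0.1551, 0.0526]
tool_rot: [0.706, 0.708, 0.001, 0.0]
ft_force: [-0.4, 0.2, 0.3]
grip_width: 0.0851
```

```bash
python3 - <<'E'
from h import *
plan((.641,-.156,.053,90))
E
```

```text
t 3.52 tcp [ 0.6407 -0.1551  0.0526] yaw 90.21 w 0.0851 F [-0.3927  0.1833  0.314 ] q6 1.33
(0.641, -0.156, 0.053, 90) T [-0.0009, 0.0003, -0.0004] tw [0.12, -0.06, 0.21]
```

Emit:
{"api": "send_rows", "payload": {
  "deltas": [
    {"grip": 0,"translation": [-0.001,0,0],"twist": [0,0,0]},
    {"grip": 0,"translation": [-0.001,0,0],"twist": [0,0,0]},
    {"grip": 0,"translation": [-0.001,0,0],"twist": [0,0,0]},
    {"grip": 0,"translation": [-0.001,0,0],"twist": [0,0,0]}
  ]
}}

```text
clock: 4.03
eef_pos: [0.6431, -0.1567, 0.0563]
tool_rot: [0.706, 0.708, 0.003, 0.003]
ft_force: [-1.1, 0.1, 6.3]
grip_width: 0.0438
```

```bash
python3 - <<'E'
from h import *
snap("scene","s3.png",(180,100,460,320),2.8)
E
```

```text
(no output)
```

View pics/s3.png

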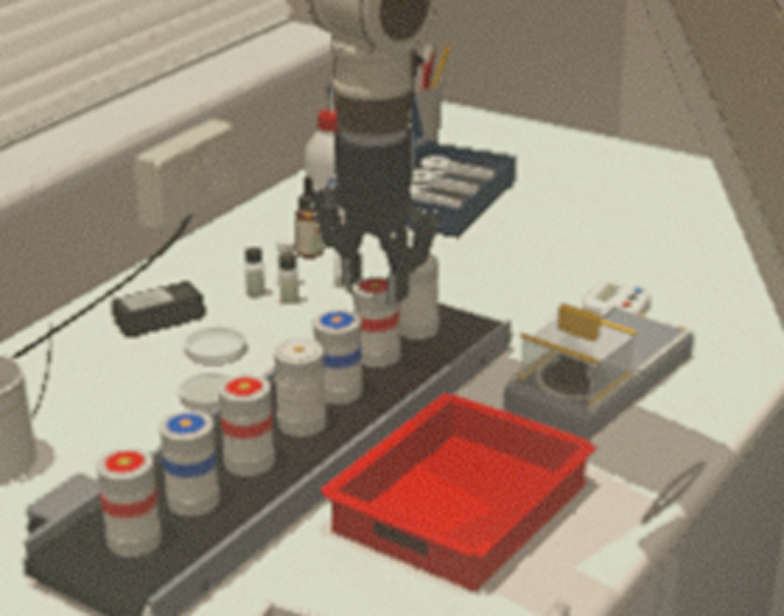

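```bash
python3 - <<'E'
from h import *
c=snap("scene","s4.png",(290,170,350,240),10)
for P in [(.643,-.157,.056),(.643,-.157,.11),(.643,-.157,.03),(.62,-.157,.056),(.62,-.157,.11),(.666,-.157,.056)]: print(P,(proj(c,P)-[290,170])*10)
E
```

```text
(0.643, -0.157, 0.056) [240.0195 477.4928]
(0.643, -0.157, 0.11) [236.8095 306.1492]
(0.643, -0.157, 0.03) [241.5221 557.7055]
(0.62, -0.157, 0.056) [308.7107 498.2502]
(0.62, -0.157, 0.11) [306.8196 326.0088]
(0.666, -0.157, 0.056) [172.3313 457.0495]
```

View pics/s4.png

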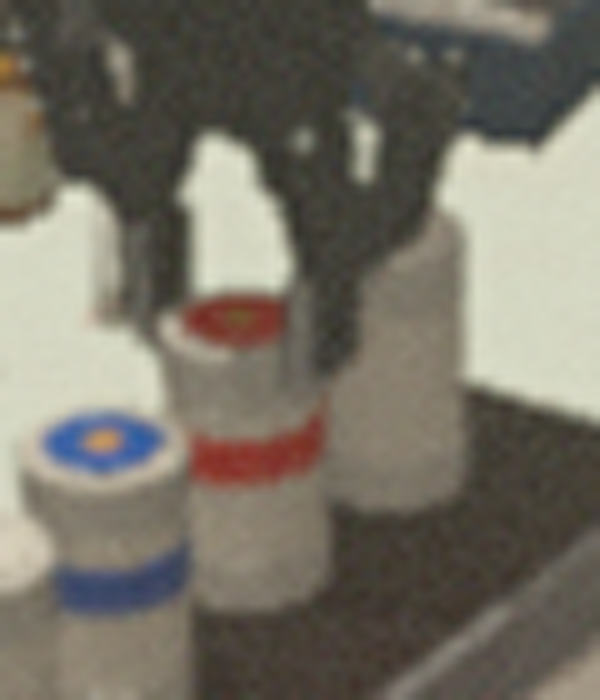

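```bash
python3 - <<'E'
from h import *
c=load("scene.pkl"); 
for z in (.17,.175,.19,.2,.21): print(z,proj(c,(.597,-.137,z)))
# s1: open at .6423,-.1508,.1786
for z in (.1786,.2,.22): print(z,proj(c,(.6423,-.1508+0,z)),proj(c,(.6423-.05,-.1508+0,z)))
print(bot.get_obs()["joint_pos"])
im=cv2.imread("pics/s1.png")[90:200,270:370]; cv2.imwrite("pics/s1c.png",cv2.resize(im,None,fx=6,fy=6))
E
```

```text
0.17 [323.7031 187.347 ]
0.175 [323.69  185.625]
0.19 [323.65   180.4212]
0.2 [323.6231 176.9204]
0.21 [323.5958 173.3939]
0.1786 [312.2044 178.7659] [327.9786 182.8727]
0.2 [312.0586 171.4303] [327.9556 175.4416]
0.22 [311.9204 164.4735] [327.9334 168.392 ]
[-0.2398  0.633   0.253   1.1826  0.0015  1.3274]
```

View pics/s1c.png

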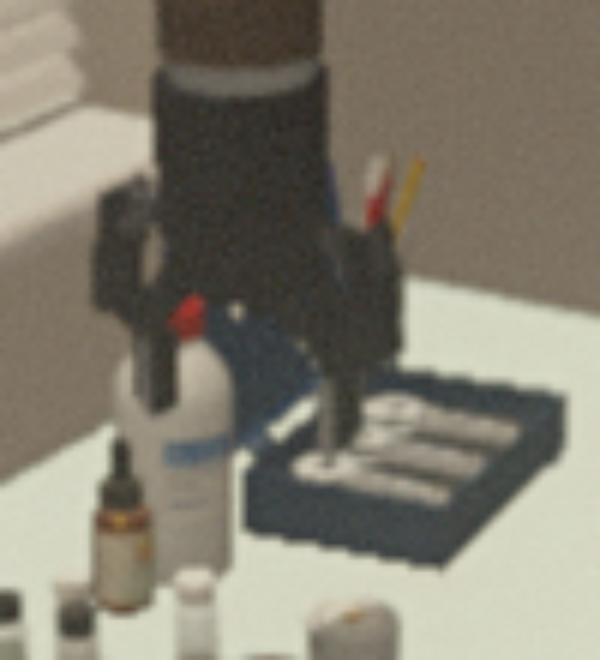

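```bash
python3 - <<'E'
from h import *
c=load("wrist.pkl")
p=np.array([0.1484,-0.4769,0.1911]);q=R.from_quat([0.9886,.1503,-.0001,-.0008])
o=q.inv().apply(np.array(c["xyz"])-p); print("cam in tool",o)
for uv in [(212,308),(418,308),(160,360),(470,358)]:
    r=q.inv().apply(ray(c,*uv)); 
    for y in (.0425,.057):
        print(uv, o+r*(np.sign(r[1])*y-o[1])/r[1])
c=load("w.pkl"); p=np.array([.5877,-.1346,.1682]); q=R.from_matrix([[0,1,0],[1,0,0],[0,0,-1.]])
o=q.inv().apply(np.array(c["xyz"])-p);
r=q.inv().apply(ray(c,314,292)); print(o,o+r*(0-o[0])/r[0])
E
```

```text
cam in tool [ 0.0781 -0.0003 -0.1818]
(212, 308) [ 0.0092 -0.0425 -0.0531]
(212, 308) [-0.0145 -0.057  -0.0089]
(418, 308) [ 0.0094  0.0425 -0.0536]
(418, 308) [-0.0139  0.057  -0.0102]
(160, 360) [ 0.019  -0.0425 -0.1014]
(160, 360) [-0.0012 -0.057  -0.0737]
(470, 358) [ 0.0193  0.0425 -0.1009]
(470, 358) [-0.0006  0.057  -0.0735]
[ 0.0782 -0.0021 -0.1813] [ 0.     -0.0028 -0.0161]
```

Emit:
{"api": "send_rows", "payload": {
  "deltas": [
    {"grip": 1,"translation": [0,-0.002,0],"twist": [0,0,0]},
    {"grip": 1,"translation": [0,-0.002,0],"twist": [0,0,0]},
    {"grip": 1,"translation": [0,-0.002,0],"twist": [0,0,0]},
    {"grip": 1,"translation": [0,-0.002,0.02],"twist": [0,0,0]},
    {"grip": 1,"translation": [0,-0.002,0.028],"twist": [0,0,0]}
  ]
}}

```text
clock: 4.75
eef_pos: [0.6402, -0.1564, 0.0267]
tool_rot: [0.706, 0.708, 0.002, 0.002]
ft_force: [-0.1, -0.0, -0.6]
grip_width: 0.0853
```

```bash
python3 - <<'E'
from h import *
c=snap("scene","s5.png",(290,170,350,240),10)
plan((.641,-.156,.028,90))
E
```

```text
t 4.8 tcp [ 0.6397 -0.1564  0.0258] yaw 90.21 w 0.0853 F [-0.3194  0.5916 -0.928 ] q6 1.33
(0.641, -0.156, 0.028, 90) T [0.0003, 0.0013, -0.0022] tw [0.25, -0.03, 0.21]
```

View pics/s5.png

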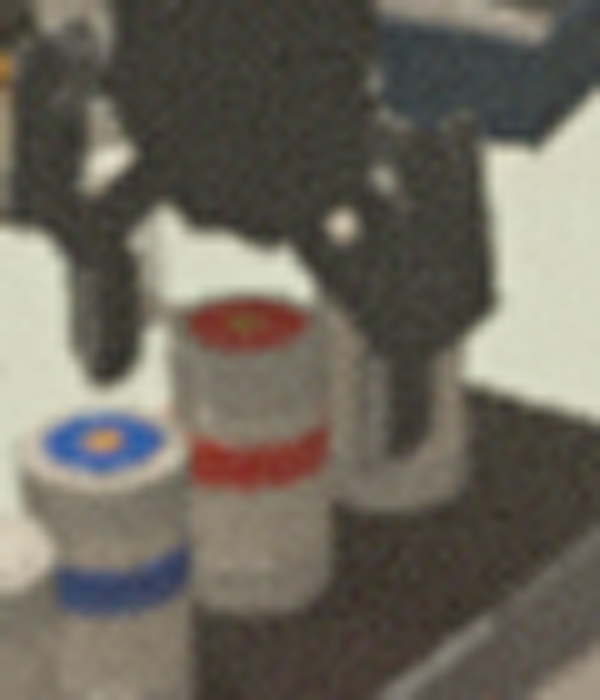

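Emit:
{"api": "send_rows", "payload": {
  "deltas": [
    {"grip": 0,"translation": [0,0.001,-0.001],"twist": [0,0,0]},
    {"grip": 0,"translation": [0,0.001,-0.001],"twist": [0,0,0]},
    {"grip": 0,"translation": [0,0.001,-0.001],"twist": [0,0,0]},
    {"grip": 0,"translation": [0,0.001,-0.001],"twist": [0,0,0]},
    {"grip": 0,"translation": [0,0.001,-0.03],"twist": [0,0,0]}
  ]
}}

```text
clock: 5.42
eef_pos: [0.6379, -0.1557, 0.053]
tool_rot: [0.706, 0.708, -0.0, -0.002]
ft_force: [-0.6, 0.3, -1.3]
grip_width: 0.045
```

```bash
python3 - <<'E'
from h import *
c=snap("scene","s6.png",(290,150,350,240),6)
plan((.641,-.156,.12,90),(.456,-.07,.12,90),(.456,-.07,.006,90))
E
```

```text
t 5.47 tcp [ 0.6417 -0.1566  0.0593] yaw 90.21 w 0.0448 F [0.9326 0.2764 2.1296] q6 1.33
(0.641, -0.156, 0.12, 90) T [0.0006, -0.0003, -0.0607] tw [0.42, 0.02, 0.21]
(0.456, -0.07, 0.12, 90) T [0.0873, -0.1849, -0.062] tw [0.42, 0.02, 0.21]
(0.456, -0.07, 0.006, 90) T [0.0873, -0.1858, 0.052] tw [0.42, 0.02, 0.21]
```

View pics/s6.png

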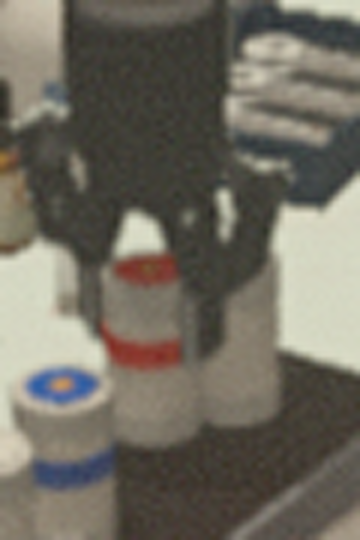

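Emit:
{"api": "send_rows", "payload": {
  "deltas": [
    {"grip": 0,"translation": [0,-0.01,-0.055],"twist": [0,0,0]},
    {"grip": 0,"translation": [0.087,-0.185,-0.06],"twist": [0,0,0]},
    {"grip": 0,"translation": [0.087,-0.185,-0.06],"twist": [0,0,0]},
    {"grip": 0,"translation": [0.087,-0.185,-0.06],"twist": [0,0,0]},
    {"grip": 0,"translation": [0.087,-0.185,-0.05],"twist": [0,0,0]}
  ]
}}

```text
clock: 6.1
eef_pos: [0.4514, -0.0687, 0.1077]
tool_rot: [0.705, 0.709, 0.002, 0.002]
ft_force: [0.5, -0.6, -1.2]
grip_width: 0.0446
```

```bash
python3 - <<'E'
from h import *
plan((.456,-.068,.006,90))
c=snap("scene","s7.png",(250,100,450,330),2.6)
E
```

```text
t 6.1 tcp [ 0.4514 -0.0687  0.1077] yaw 90.29 w 0.0446 F [ 0.4549 -0.6216 -1.2442] q6 1.41
(0.456, -0.068, 0.006, 90) T [0.0007, 0.0041, 0.1017] tw [0.28, -0.02, 0.29]
```

View pics/s7.png

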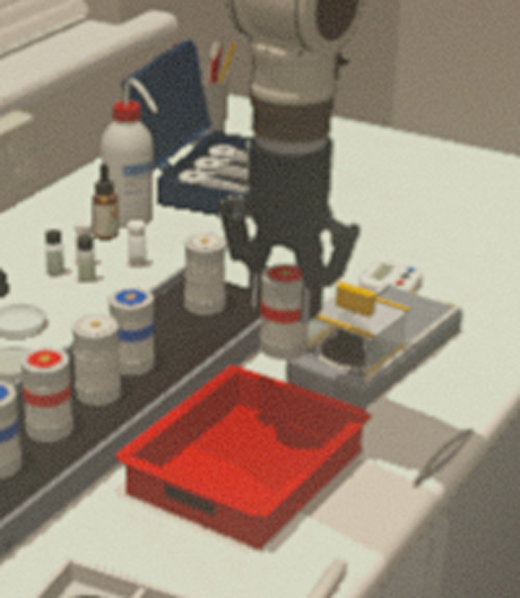

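Emit:
{"api": "send_rows", "payload": {
  "deltas": [
    {"grip": 0,"translation": [0.001,0.004,0.06],"twist": [0,0,0]},
    {"grip": 0,"translation": [0.001,0.004,0.102],"twist": [0,0,0]},
    {"grip": 0,"translation": [0.001,0.004,0.102],"twist": [0,0,0]},
    {"grip": 0.8,"translation": [0.001,0.004,0.102],"twist": [0,0,0]},
    {"grip": 1,"translation": [0.001,0.004,0.102],"twist": [0,0,0]}
  ]
}}

```text
clock: 6.78
eef_pos: [0.4588, -0.0684, 0.006]
tool_rot: [0.705, 0.709, 0.003, 0.003]
ft_force: [0.3, -0.3, 0.4]
grip_width: 0.0787
```

```bash
python3 - <<'E'
from h import *
plan((.456,-.068,.12,90),(.634,.068,.13,90))
E
```

```text
t 6.78 tcp [ 0.4588 -0.0684  0.006 ] yaw 90.26 w 0.0787 F [ 0.3131 -0.3159  0.3693] q6 1.42
(0.456, -0.068, 0.12, 90) T [0.0004, -0.0019, -0.114] tw [0.45, 0.01, 0.26]
(0.634, 0.068, 0.13, 90) T [0.1356, 0.1768, -0.1226] tw [0.45, 0.01, 0.26]
```

Emit:
{"api": "send_rows", "payload": {
  "deltas": [
    {"grip": 1,"translation": [0,0,-0.06],"twist": [0,0,0]},
    {"grip": 1,"translation": [0,0,-0.12],"twist": [0,0,0]},
    {"grip": 1,"translation": [0.135,0.177,-0.12],"twist": [0.4,0,0]},
    {"grip": 1,"translation": [0.135,0.177,-0.12],"twist": [0.4,0,0]},
    {"grip": 1,"translation": [0.135,0.177,-0.12],"twist": [0.4,0,0]}
  ]
}}

```text
clock: 7.4
eef_pos: [0.6089, 0.0471, 0.1296]
tool_rot: [0.706, 0.709, 0.002, 0.002]
ft_force: [0.6, -1.1, -0.2]
grip_width: 0.0853
```

```bash
python3 - <<'E'
from h import *
plan((.634,.068,.027,90))
c=snap("wrist","w4.png");pickle_cam(c,"w.pkl")
snap("scene","s8.png")
E
```

```text
t 7.4 tcp [0.6089 0.0471 0.1296] yaw 90.23 w 0.0853 F [ 0.5727 -1.0905 -0.2172] q6 1.64
(0.634, 0.068, 0.027, 90) T [0.0208, 0.0246, 0.1027] tw [0.3, 0.0, 0.23]
```

View pics/w4.png

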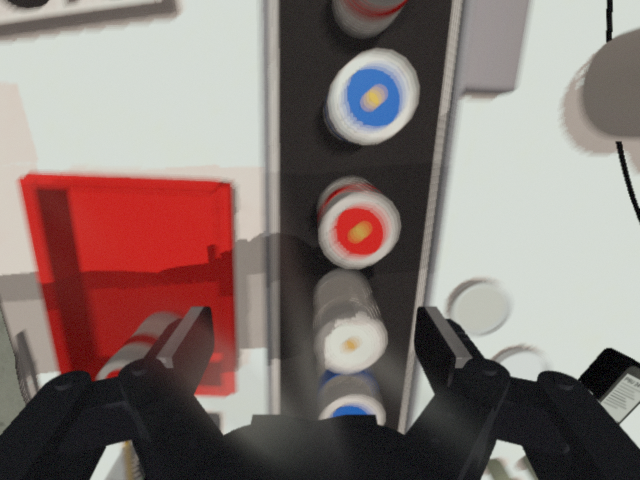

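View pics/s8.png

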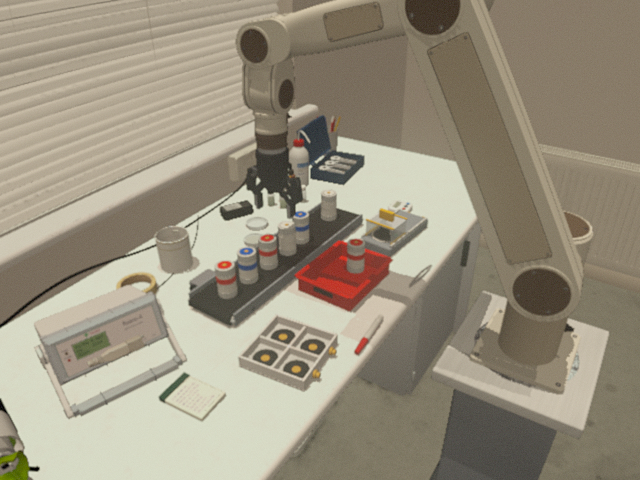

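The first red stands in the bin; the other carts are unmoved.

Emit:
{"api": "send_rows", "payload": {
  "deltas": [
    {"grip": 1,"translation": [0.021,0.025,0.01],"twist": [0.3,0,0.2]},
    {"grip": 1,"translation": [0.021,0.025,0.02],"twist": [0.3,0,0.2]},
    {"grip": 1,"translation": [0.021,0.025,0.07],"twist": [0.3,0,0.2]},
    {"grip": 1,"translation": [0.021,0.025,0.103],"twist": [0.3,0,0.2]},
    {"grip": 1,"translation": [0.021,0.025,0.103],"twist": [0.3,0,0.2]}
  ]
}}

```text
clock: 8.12
eef_pos: [0.633, 0.0703, 0.0215]
tool_rot: [0.705, 0.709, -0.002, -0.003]
ft_force: [-0.3, 0.5, 0.6]
grip_width: 0.0854
```

Emit:
{"api": "send_rows", "payload": {
  "deltas": [
    {"grip": 0,"translation": [0,0,0],"twist": [0,0,0]},
    {"grip": 0,"translation": [0,0,0],"twist": [0,0,0]},
    {"grip": 0,"translation": [0,0,0],"twist": [0,0,0]},
    {"grip": 0,"translation": [0,0,-0.03],"twist": [0,0,0]},
    {"grip": 0,"translation": [0,0,-0.09],"twist": [0,0,0]}
  ]
}}

```text
clock: 8.75
eef_pos: [0.6309, 0.07, 0.1092]
tool_rot: [0.705, 0.709, -0.005, -0.005]
ft_force: [1.3, -0.2, -0.8]
grip_width: 0.0452
```

```bash
python3 - <<'E'
from h import *
plan((.456,-.008,.12,90),(.456,-.008,.005,90))
E
```

```text
t 8.75 tcp [0.6309 0.07   0.1092] yaw 90.3 w 0.0452 F [ 1.3259 -0.2336 -0.8215] q6 1.68
(0.456, -0.008, 0.12, 90) T [-0.0771, -0.1754, -0.0082] tw [-0.84, 0.02, 0.3]
(0.456, -0.008, 0.005, 90) T [-0.0771, -0.1737, 0.1068] tw [-0.84, 0.02, 0.3]
```

Emit:
{"api": "send_rows", "payload": {
  "deltas": [
    {"grip": 0,"translation": [0,-0.04,-0.02],"twist": [-0.6,0,0.3]},
    {"grip": 0,"translation": [-0.077,-0.175,-0.02],"twist": [-0.6,0,0.3]},
    {"grip": 0,"translation": [-0.077,-0.175,-0.02],"twist": [-0.6,0,0.3]},
    {"grip": 0,"translation": [-0.077,-0.175,-0.01],"twist": [-0.6,0,0.3]},
    {"grip": 0,"translation": [-0.077,-0.175,0.02],"twist": [-0.6,0,0.3]}
  ]
}}

```text
clock: 9.38
eef_pos: [0.4557, -0.0089, 0.0936]
tool_rot: [0.708, 0.706, -0.0, 0.0]
ft_force: [1.9, 0.2, -2.0]
grip_width: 0.0447
```

```bash
python3 - <<'E'
from h import *
plan((.456,-.008,.003,90))
E
```

```text
t 9.38 tcp [ 0.4557 -0.0089  0.0936] yaw 89.89 w 0.0447 F [ 1.8716  0.1874 -1.996 ] q6 1.55
(0.456, -0.008, 0.003, 90) T [0.001, 0.0002, 0.0906] tw [0.02, 0.04, -0.11]
```

Emit:
{"api": "send_rows", "payload": {
  "deltas": [
    {"grip": 0,"translation": [0.001,0,0.05],"twist": [0,0,0]},
    {"grip": 0,"translation": [0.001,0,0.09],"twist": [0,0,0]},
    {"grip": 0,"translation": [0.001,0,0.09],"twist": [0,0,0]},
    {"grip": 0.8,"translation": [0.001,0,0.09],"twist": [0,0,0]},
    {"grip": 1,"translation": [0.001,0,0.09],"twist": [0,0,0]}
  ]
}}

```text
clock: 10.0
eef_pos: [0.4578, -0.008, 0.0056]
tool_rot: [0.708, 0.706, 0.001, 0.002]
ft_force: [0.3, 0.1, -0.4]
grip_width: 0.0792
```

```bash
python3 - <<'E'
from h import *
plan((.456,-.008,.13,90),(.642,.215,.13,90))
E
```

```text
t 10.0 tcp [ 0.4578 -0.008   0.0056] yaw 89.89 w 0.0792 F [ 0.2691  0.1391 -0.3937] q6 1.56
(0.456, -0.008, 0.13, 90) T [-0.0001, -0.0012, -0.1244] tw [0.25, 0.04, -0.1]
(0.642, 0.215, 0.13, 90) T [0.2232, 0.1844, -0.1237] tw [0.25, 0.04, -0.1]
```

Emit:
{"api": "send_rows", "payload": {
  "deltas": [
    {"grip": 1,"translation": [0,0,-0.06],"twist": [0,0,0]},
    {"grip": 1,"translation": [0,0,-0.12],"twist": [0,0,0]},
    {"grip": 1,"translation": [0.223,0.185,-0.125],"twist": [0.2,0,0]},
    {"grip": 1,"translation": [0.223,0.185,-0.125],"twist": [0.2,0,0]},
    {"grip": 1,"translation": [0.223,0.185,-0.125],"twist": [0.2,0,0]}
  ]
}}

```text
clock: 10.62
eef_pos: [0.5794, 0.1377, 0.132]
tool_rot: [0.708, 0.706, 0.002, 0.002]
ft_force: [0.6, -0.3, 1.0]
grip_width: 0.0851
```

```bash
python3 - <<'E'
from h import *
plan((.643,.215,.026,90))
c=snap("wrist","w5.png");pickle_cam(c,"w.pkl")
snap("scene","s9.png")
E
```

```text
t 10.62 tcp [0.5794 0.1377 0.132 ] yaw 89.87 w 0.0851 F [ 0.6107 -0.3323  1.013 ] q6 1.81
(0.643, 0.215, 0.026, 90) T [0.0774, 0.0628, 0.1064] tw [0.31, -0.01, -0.13]
```

View pics/w5.png

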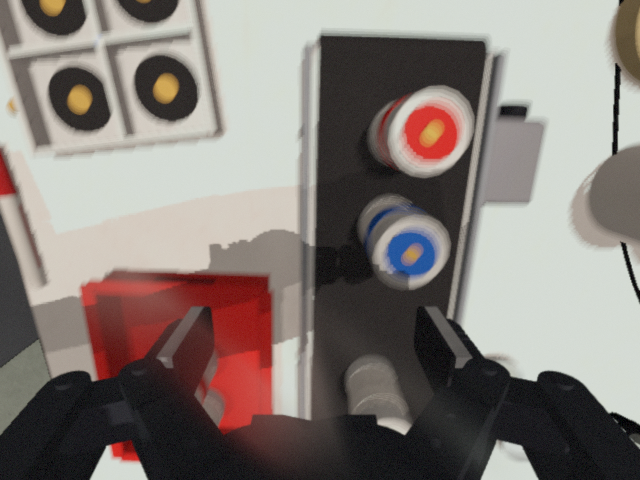

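View pics/s9.png

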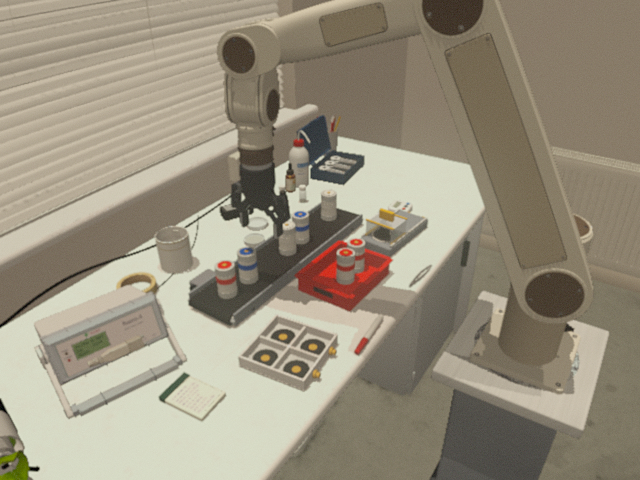

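Two reds are standing in the bin. Nothing else has moved.

Emit:
{"api": "send_rows", "payload": {
  "deltas": [
    {"grip": 1,"translation": [0.077,0.063,0.0],"twist": [0.3,0,0]},
    {"grip": 1,"translation": [0.077,0.063,0.0],"twist": [0.3,0,0]},
    {"grip": 1,"translation": [0.077,0.063,0.05],"twist": [0.3,0,0]},
    {"grip": 1,"translation": [0.077,0.063,0.106],"twist": [0.3,0,0]},
    {"grip": 1,"translation": [0.077,0.063,0.106],"twist": [0.3,0,0]}
  ]
}}

```text
clock: 11.35
eef_pos: [0.6398, 0.2168, 0.0198]
tool_rot: [0.706, 0.708, -0.004, -0.003]
ft_force: [0.2, -0.6, -0.6]
grip_width: 0.0854
```

Emit:
{"api": "send_rows", "payload": {
  "deltas": [
    {"grip": 0,"translation": [0,0,0],"twist": [0,0,0]},
    {"grip": 0,"translation": [0,0,0],"twist": [0,0,0]},
    {"grip": 0,"translation": [0,0,0],"twist": [0,0,0]},
    {"grip": 0,"translation": [0,0,-0.03],"twist": [0,0,0]},
    {"grip": 0,"translation": [0,0,-0.09],"twist": [0,0,0]}
  ]
}}

```text
clock: 11.98
eef_pos: [0.6383, 0.2161, 0.1079]
tool_rot: [0.706, 0.708, -0.008, -0.005]
ft_force: [0.5, 0.0, -1.0]
grip_width: 0.0451
```

```bash
python3 - <<'E'
from h import *
plan((.456,.05,.13,90),(.456,.05,.003,90))
E
```

```text
t 11.97 tcp [0.6383 0.2161 0.1079] yaw 90.19 w 0.0451 F [ 0.4649  0.0279 -0.9891] q6 1.89
(0.456, 0.05, 0.13, 90) T [-0.1656, -0.1831, -0.0183] tw [-0.98, 0.23, 0.19]
(0.456, 0.05, 0.003, 90) T [-0.165, -0.181, 0.1086] tw [-0.98, 0.23, 0.19]
```

Emit:
{"api": "send_rows", "payload": {
  "deltas": [
    {"grip": 0,"translation": [0,-0.04,-0.03],"twist": [-0.8,0,0.2]},
    {"grip": 0,"translation": [-0.03,-0.09,-0.03],"twist": [-0.8,0,0.2]},
    {"grip": 0,"translation": [-0.165,-0.183,-0.02],"twist": [-0.8,0.2,0.2]},
    {"grip": 0,"translation": [-0.165,-0.183,-0.02],"twist": [-0.8,0.2,0.2]},
    {"grip": 0,"translation": [-0.165,-0.183,-0.01],"twist": [-0.8,0.2,0.2]}
  ]
}}

```text
clock: 12.6
eef_pos: [0.4549, 0.0488, 0.1231]
tool_rot: [0.708, 0.707, -0.0, 0.0]
ft_force: [0.5, -0.4, -1.5]
grip_width: 0.0448
```

```bash
python3 - <<'E'
from h import *
plan((.456,.05,.003,90))
E
```

```text
t 12.6 tcp [0.4549 0.0488 0.1231] yaw 89.93 w 0.0448 F [ 0.4926 -0.3598 -1.5126] q6 1.68
(0.456, 0.05, 0.003, 90) T [0.0013, 0.0012, 0.1201] tw [-0.03, 0.04, -0.07]
```

Emit:
{"api": "send_rows", "payload": {
  "deltas": [
    {"grip": 0,"translation": [0.001,0.001,0.06],"twist": [0,0,0]},
    {"grip": 0,"translation": [0.001,0.001,0.12],"twist": [0,0,0]},
    {"grip": 0,"translation": [0.001,0.001,0.12],"twist": [0,0,0]},
    {"grip": 0.8,"translation": [0.001,0.001,0.12],"twist": [0,0,0]},
    {"grip": 1,"translation": [0.001,0.001,0.12],"twist": [0,0,0]}
  ]
}}

```text
clock: 13.22
eef_pos: [0.4584, 0.0501, 0.0057]
tool_rot: [0.707, 0.707, 0.002, 0.002]
ft_force: [-0.2, -0.9, -1.0]
grip_width: 0.0793
```

```bash
python3 - <<'E'
from h import *
plan((.638,.142,.13,90))
E
```

```text
t 13.22 tcp [0.4584 0.0501 0.0057] yaw 89.94 w 0.0793 F [-0.196  -0.8929 -1.0273] q6 1.68
(0.638, 0.142, 0.13, 90) T [0.092, 0.1801, -0.1235] tw [0.27, 0.01, -0.06]
```

Emit:
{"api": "send_rows", "payload": {
  "deltas": [
    {"grip": 1,"translation": [0,0,-0.06],"twist": [0,0,0]},
    {"grip": 1,"translation": [0,0,-0.12],"twist": [0,0,0]},
    {"grip": 1,"translation": [0.092,0.18,-0.125],"twist": [0.2,0,0]},
    {"grip": 1,"translation": [0.092,0.18,-0.125],"twist": [0.2,0,0]},
    {"grip": 1,"translation": [0.092,0.18,-0.125],"twist": [0.2,0,0]}
  ]
}}

```text
clock: 13.85
eef_pos: [0.6277, 0.1365, 0.1349]
tool_rot: [0.707, 0.707, 0.003, 0.002]
ft_force: [1.2, -0.3, 1.6]
grip_width: 0.0856
```

```bash
python3 - <<'E'
from h import *
plan((.638,.142,.026,90))
c=snap("wrist","w6.png");pickle_cam(c,"w.pkl")
snap("scene","s10.png")
E
```

```text
t 13.85 tcp [0.6277 0.1365 0.1349] yaw 89.95 w 0.0856 F [ 1.2359 -0.2526  1.6022] q6 1.79
(0.638, 0.142, 0.026, 90) T [0.0054, 0.0096, 0.1089] tw [0.4, -0.06, -0.05]
```

View pics/w6.png

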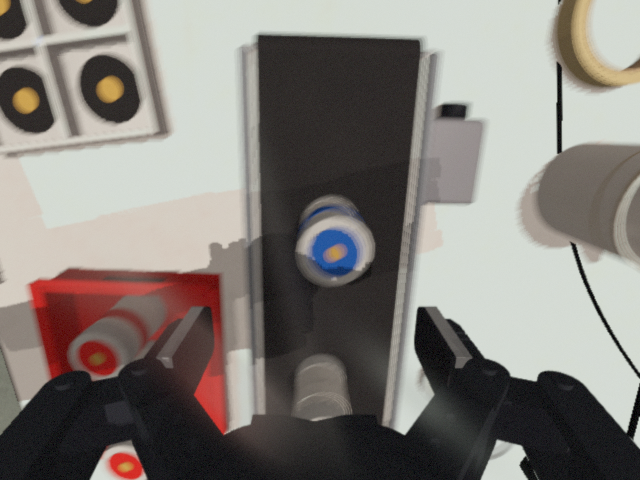

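View pics/s10.png

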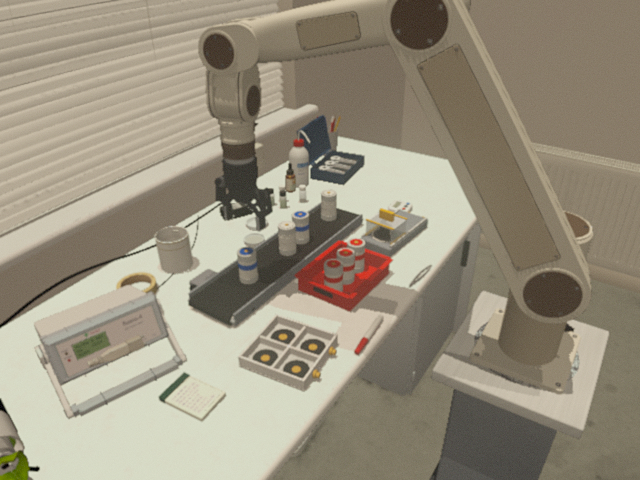

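All three reds are in the bin. Next is the blue cart at y=0.142.

Emit:
{"api": "send_rows", "payload": {
  "deltas": [
    {"grip": 1,"translation": [0.005,0.01,0.0],"twist": [0.3,0,0]},
    {"grip": 1,"translation": [0.005,0.01,0.04],"twist": [0.3,0,0]},
    {"grip": 1,"translation": [0.005,0.01,0.09],"twist": [0.3,0,0]},
    {"grip": 1,"translation": [0.005,0.01,0.107],"twist": [0.3,0,0]},
    {"grip": 1,"translation": [0.005,0.01,0.107],"twist": [0.3,0,0]}
  ]
}}

```text
clock: 14.58
eef_pos: [0.6401, 0.1436, 0.0234]
tool_rot: [0.707, 0.708, -0.0, -0.001]
ft_force: [0.8, -0.0, 0.3]
grip_width: 0.0855
```

Emit:
{"api": "send_rows", "payload": {
  "deltas": [
    {"grip": 0,"translation": [0,0,0],"twist": [0,0,0]},
    {"grip": 0,"translation": [0,0,0],"twist": [0,0,0]},
    {"grip": 0,"translation": [0,0,0],"twist": [0,0,0]},
    {"grip": 0,"translation": [0,0,-0.03],"twist": [0,0,0]},
    {"grip": 0,"translation": [0,0,-0.09],"twist": [0,0,0]}
  ]
}}

```text
clock: 15.2
eef_pos: [0.6375, 0.1429, 0.1109]
tool_rot: [0.706, 0.708, -0.003, -0.003]
ft_force: [1.2, 0.3, -0.5]
grip_width: 0.045
```

```bash
python3 - <<'E'
from h import *
plan((.451,.324,.12,135),(.451,.324,.12,141),(.451,.324,.08,141))
E
```

```text
t 15.2 tcp [0.6375 0.1429 0.1109] yaw 90.1 w 0.045 F [ 1.2083  0.3035 -0.4925] q6 1.79
(0.451, 0.324, 0.12, 135) T [0.1815, -0.1863, -0.0075] tw [-0.51, -0.17, -44.9]
(0.451, 0.324, 0.12, 141) T [0.1815, -0.1863, -0.0075] tw [-0.51, -0.2, -50.9]
(0.451, 0.324, 0.08, 141) T [0.1815, -0.1859, 0.0325] tw [-0.51, -0.2, -50.9]
```

Emit:
{"api": "send_rows", "payload": {
  "deltas": [
    {"grip": 0,"translation": [0.06,-0.06,-0.01],"twist": [-0.5,0,-10]},
    {"grip": 0,"translation": [0.12,-0.12,-0.01],"twist": [-0.5,0,-20]},
    {"grip": 0,"translation": [0.181,-0.186,-0.005],"twist": [-0.5,0,-30]},
    {"grip": 0,"translation": [0.181,-0.186,0],"twist": [-0.5,-0.2,-40]},
    {"grip": 0,"translation": [0.181,-0.186,0.0],"twist": [-0.5,-0.2,-48]}
  ]
}}

```text
clock: 15.82
eef_pos: [0.4477, 0.3259, 0.1125]
tool_rot: [0.353, 0.936, -0.0, -0.001]
ft_force: [0.9, -1.2, -1.0]
grip_width: 0.0447
```

```bash
python3 - <<'E'
from h import *
plan((.451,.324,.003,137))
c=snap("scene","s11.png",(200,230,360,410),3.3)
E
```

```text
t 15.82 tcp [0.4477 0.3259 0.1125] yaw 138.69 w 0.0447 F [ 0.8944 -1.2378 -1.0403] q6 1.35
(0.451, 0.324, 0.003, 137) T [-0.0038, 0.0009, 0.1095] tw [-0.06, -0.05, 1.69]
```

View pics/s11.png

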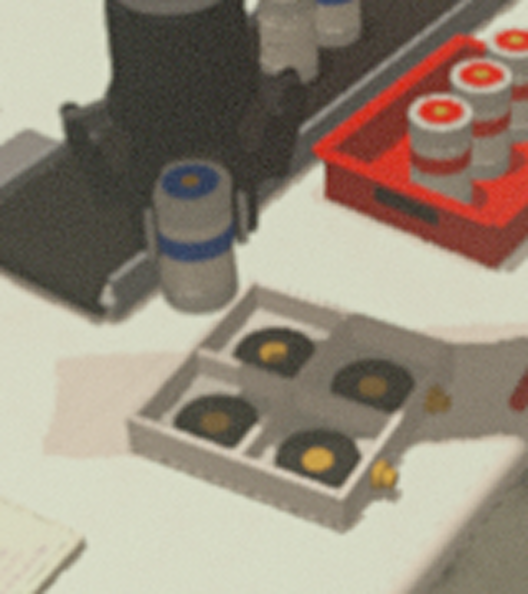

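Emit:
{"api": "send_rows", "payload": {
  "deltas": [
    {"grip": 0,"translation": [-0.004,0.001,0.04],"twist": [0,0,0]},
    {"grip": 0,"translation": [-0.004,0.001,0.08],"twist": [0,0,0]},
    {"grip": 0,"translation": [-0.004,0.001,0.109],"twist": [0,0,0]},
    {"grip": 0,"translation": [-0.004,0.001,0.109],"twist": [0,0,0]}
  ]
}}

```text
clock: 16.38
eef_pos: [0.4515, 0.3231, 0.0024]
tool_rot: [0.353, 0.936, -0.001, -0.001]
ft_force: [-1.7, 0.1, -1.0]
grip_width: 0.0449
```

```bash
python3 - <<'E'
from h import *
plan((.451,.324,.003,137))
c=snap("scene","s12.png",(200,230,360,410),3.3)
E
```

```text
t 16.38 tcp [0.4515 0.3231 0.0024] yaw 138.65 w 0.0449 F [-1.683   0.0764 -1.0401] q6 1.34
(0.451, 0.324, 0.003, 137) T [0.001, 0.0004, -0.0006] tw [-0.15, -0.08, 1.65]
```

View pics/s12.png

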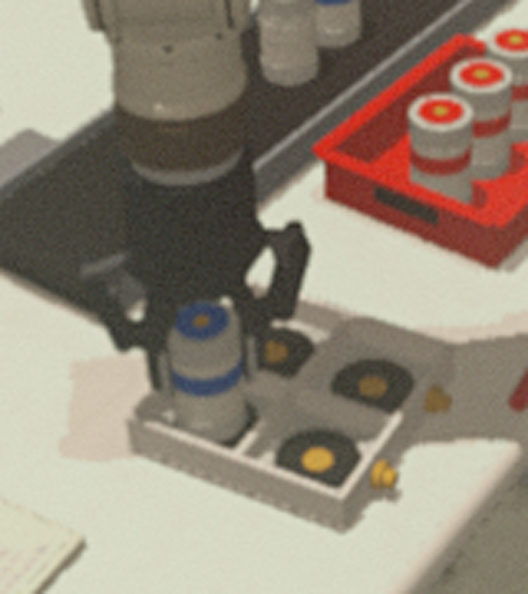

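The blue cart is seated in its bay. I'll release it and go up.

Emit:
{"api": "send_rows", "payload": {
  "deltas": [
    {"grip": 0.8,"translation": [0,0,0],"twist": [0,0,0]},
    {"grip": 1,"translation": [0,0,0],"twist": [0,0,0]},
    {"grip": 1,"translation": [0,0,0],"twist": [0,0,0]},
    {"grip": 1,"translation": [0,0,-0.06],"twist": [0,0,0]},
    {"grip": 1,"translation": [0,0,-0.12],"twist": [0,0,0]}
  ]
}}

```text
clock: 17.05
eef_pos: [0.4514, 0.3231, 0.1239]
tool_rot: [0.353, 0.936, -0.001, -0.001]
ft_force: [2.1, 0.5, 0.2]
grip_width: 0.0854
```

```bash
python3 - <<'E'
from h import *
plan((.5,.28,.13,118),(.633,-.010,.13,90))
E
```

```text
t 17.05 tcp [0.4514 0.3231 0.1239] yaw 138.67 w 0.0854 F [2.0998 0.4586 0.2055] q6 1.34
(0.5, 0.28, 0.13, 118) T [-0.0649, -0.0003, -0.0062] tw [-0.22, -0.05, 20.67]
(0.633, -0.01, 0.13, 90) T [-0.3563, -0.1302, -0.0062] tw [-0.23, 0.0, 48.67]
```

Emit:
{"api": "send_rows", "payload": {
  "deltas": [
    {"grip": 1,"translation": [-0.356,-0.13,-0.006],"twist": [0,0,48.5]},
    {"grip": 1,"translation": [-0.356,-0.13,-0.006],"twist": [0,0,48.5]},
    {"grip": 1,"translation": [-0.356,-0.13,-0.006],"twist": [0,0,48.5]},
    {"grip": 1,"translation": [-0.356,-0.13,-0.006],"twist": [0,0,48.5]},
    {"grip": 1,"translation": [-0.356,-0.13,-0.006],"twist": [0,0,48.5]}
  ]
}}

```text
clock: 17.68
eef_pos: [0.6021, 0.0471, 0.1292]
tool_rot: [0.707, 0.707, -0.001, -0.0]
ft_force: [1.1, 0.1, -0.5]
grip_width: 0.0855
```

```bash
python3 - <<'E'
from h import *
plan((.633,-.010,.12,90))
c=snap("scene","s13.png")
E
```

```text
t 17.68 tcp [0.6021 0.0471 0.1292] yaw 89.96 w 0.0855 F [ 1.0821  0.1213 -0.5407] q6 1.65
(0.633, -0.01, 0.12, 90) T [-0.0571, 0.031, 0.0092] tw [-0.14, 0.07, -0.04]
```

View pics/s13.png

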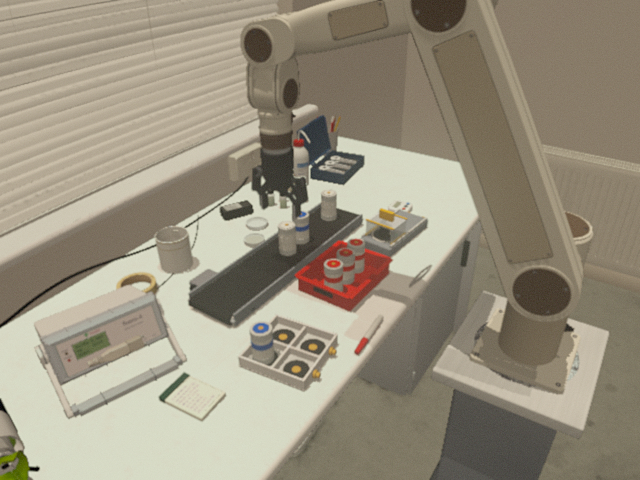

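The blue cart stands in its bay and the others are unmoved. The white cart at y=-0.010 is next.

Emit:
{"api": "send_rows", "payload": {
  "deltas": [
    {"grip": 1,"translation": [-0.057,0.031,0.0],"twist": [0,0,0]},
    {"grip": 1,"translation": [-0.057,0.031,0.0],"twist": [0,0,0]},
    {"grip": 1,"translation": [-0.057,0.031,0.05],"twist": [0,0,0]},
    {"grip": 1,"translation": [-0.057,0.031,0.104],"twist": [0,0,0]},
    {"grip": 1,"translation": [-0.057,0.031,0.104],"twist": [0,0,0]}
  ]
}}

```text
clock: 18.35
eef_pos: [0.6309, -0.018, 0.0206]
tool_rot: [0.711, 0.704, -0.006, -0.002]
ft_force: [-0.5, 0.6, 0.3]
grip_width: 0.0852
```

Emit:
{"api": "send_rows", "payload": {
  "deltas": [
    {"grip": 0,"translation": [0,0,0],"twist": [0,0,0]},
    {"grip": 0,"translation": [0,0,0],"twist": [0,0,0]},
    {"grip": 0,"translation": [0,0,0],"twist": [0,0,0]},
    {"grip": 0,"translation": [0,0,-0.04],"twist": [0,0,0]},
    {"grip": 0,"translation": [0,-0.02,-0.1],"twist": [0,0,0]}
  ]
}}

```text
clock: 18.98
eef_pos: [0.6114, -0.0171, 0.1195]
tool_rot: [0.711, 0.704, -0.007, -0.003]
ft_force: [0.3, -0.3, -1.2]
grip_width: 0.0451
```

```bash
python3 - <<'E'
from h import *
plan((.459,.251,.12,138))
E
```

```text
t 18.98 tcp [ 0.6114 -0.0171  0.1195] yaw 89.45 w 0.0451 F [ 0.3286 -0.253  -1.1762] q6 1.56
(0.459, 0.251, 0.12, 138) T [0.2667, -0.155, -0.0001] tw [-0.9, 0.01, -48.55]
```

Emit:
{"api": "send_rows", "payload": {
  "deltas": [
    {"grip": 0,"translation": [0.06,-0.035,-0.005],"twist": [-0.9,0,-10]},
    {"grip": 0,"translation": [0.11,-0.065,-0.005],"twist": [-0.9,0,-20]},
    {"grip": 0,"translation": [0.165,-0.095,-0.005],"twist": [-0.9,0,-30]},
    {"grip": 0,"translation": [0.22,-0.125,-0.005],"twist": [-0.9,0,-40]},
    {"grip": 0,"translation": [0.262,-0.15,0.0],"twist": [-0.9,0,-48]}
  ]
}}

```text
clock: 19.6
eef_pos: [0.4635, 0.2486, 0.1213]
tool_rot: [0.36, 0.933, 0.001, 0.001]
ft_force: [0.3, -0.4, -1.0]
grip_width: 0.0449
```

```bash
python3 - <<'E'
from h import *
c=snap("scene","s14.png",(200,230,360,410),3.3)
plan((.464,.246,.003,138))
print((proj(c,(.459,.251,.008))-[200,230])*3.3)
E
```

```text
t 19.65 tcp [0.4593 0.2536 0.1203] yaw 138.29 w 0.0451 F [-1.9585  2.9157 -2.437 ] q6 1.23
(0.464, 0.246, 0.003, 138) T [-0.0091, -0.0028, 0.1173] tw [0.14, -0.3, 0.29]
[270.3067 350.7578]
```

View pics/s14.png

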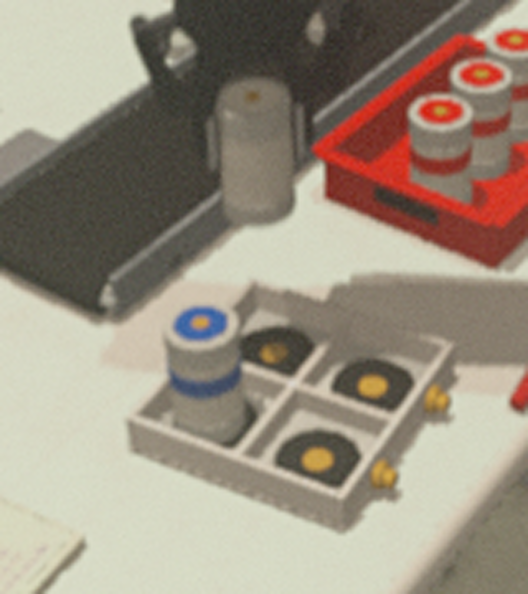

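Emit:
{"api": "send_rows", "payload": {
  "deltas": [
    {"grip": 0,"translation": [-0.009,-0.003,0.0],"twist": [0,0,0]},
    {"grip": 0,"translation": [-0.009,-0.003,0.03],"twist": [0,0,0]},
    {"grip": 0,"translation": [-0.009,-0.003,0.06],"twist": [0,0,0]},
    {"grip": 0,"translation": [-0.009,-0.003,0.08],"twist": [0,0,0]},
    {"grip": 0,"translation": [-0.009,-0.003,0.08],"twist": [0,0,0]}
  ]
}}

```text
clock: 20.27
eef_pos: [0.4633, 0.2438, 0.0391]
tool_rot: [0.357, 0.934, 0.001, -0.003]
ft_force: [0.5, -0.3, -1.6]
grip_width: 0.0451
```

```bash
python3 - <<'E'
from h import *
c=snap("scene","s15.png",(200,230,360,410),3.3)
plan((.464,.246,.003,138))
# expected projected cart bottom edge & top centre if centre at (.459,.251)
z=bot.get_obs()["eef_pos"][2]+.0085
print((proj(c,(.459,.251,z))-[200,230])*3.3,(proj(c,(.459,.251,z+.08))-[200,230])*3.3)
E
```

```text
t 20.32 tcp [0.4643 0.2446 0.0403] yaw 138.17 w 0.0447 F [-0.8162  0.4496 -1.394 ] q6 1.21
(0.464, 0.246, 0.003, 138) T [0.001, 0.0008, 0.0373] tw [0.1, -0.3, 0.17]
[267.1    302.8347] [260.4767 202.9688]
```

View pics/s15.png

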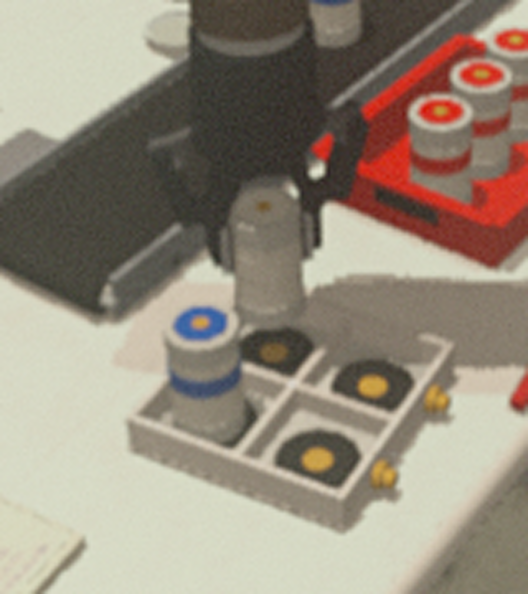

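Emit:
{"api": "send_rows", "payload": {
  "deltas": [
    {"grip": 0,"translation": [0.001,0.001,0.02],"twist": [0,0,0]},
    {"grip": 0,"translation": [0.001,0.001,0.04],"twist": [0,0,0]},
    {"grip": 0,"translation": [0.001,0.001,0.04],"twist": [0,0,0]},
    {"grip": 0.8,"translation": [0.001,0.001,0.04],"twist": [0,0,0]},
    {"grip": 1,"translation": [0.001,0.001,0.04],"twist": [0,0,0]}
  ]
}}

```text
clock: 20.95
eef_pos: [0.4652, 0.2464, 0.0015]
tool_rot: [0.357, 0.934, 0.003, -0.001]
ft_force: [-0.6, -0.2, -0.3]
grip_width: 0.0792
```

Emit:
{"api": "send_rows", "payload": {
  "deltas": [
    {"grip": 1,"translation": [0,0,0],"twist": [0,0,0]},
    {"grip": 1,"translation": [0,0,-0.04],"twist": [0,0,0]},
    {"grip": 1,"translation": [0,0,-0.09],"twist": [0,0,0]},
    {"grip": 1,"translation": [0,0,-0.13],"twist": [0,0,0]},
    {"grip": 1,"translation": [0,0,-0.13],"twist": [0,0,0]}
  ]
}}

```text
clock: 21.58
eef_pos: [0.4681, 0.2472, 0.1358]
tool_rot: [0.357, 0.934, 0.006, 0.002]
ft_force: [0.1, -0.2, -1.0]
grip_width: 0.0855
```

```bash
python3 - <<'E'
from h import *
c=snap("scene","s16.png")
plan((.635,-.077,.13,90))
E
```

```text
t 21.62 tcp [0.4666 0.2464 0.1335] yaw 138.15 w 0.0853 F [-0.0145  0.413  -0.7626] q6 1.21
(0.635, -0.077, 0.13, 90) T [-0.3412, -0.1286, 0.0015] tw [0.37, -0.34, 48.15]
```

View pics/s16.png

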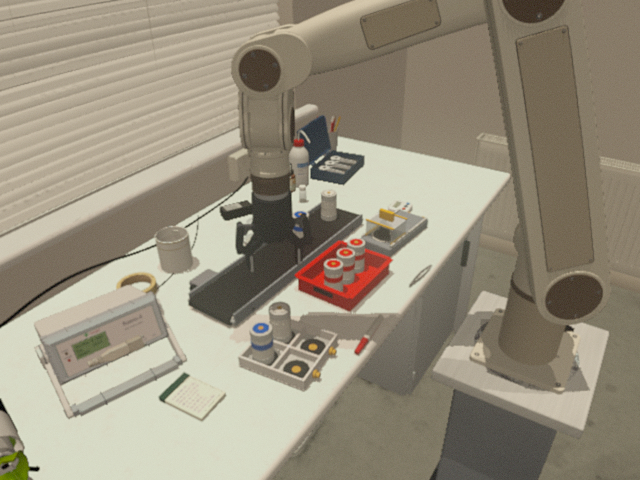

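Two carts are standing in the tray. I'll go for the blue cart at (0.635,-0.077).

Emit:
{"api": "send_rows", "payload": {
  "deltas": [
    {"grip": 1,"translation": [-0.341,-0.128,0.0],"twist": [0.3,-0.3,48]},
    {"grip": 1,"translation": [-0.341,-0.128,0.0],"twist": [0.3,-0.3,48]},
    {"grip": 1,"translation": [-0.341,-0.128,0.0],"twist": [0.3,-0.3,48]},
    {"grip": 1,"translation": [-0.341,-0.128,0.0],"twist": [0.3,-0.3,48]},
    {"grip": 1,"translation": [-0.341,-0.128,0.0],"twist": [0.3,-0.3,48]}
  ]
}}

```text
clock: 22.25
eef_pos: [0.6107, -0.0324, 0.1297]
tool_rot: [0.707, 0.707, -0.0, -0.001]
ft_force: [0.0, 1.4, -0.0]
grip_width: 0.0856
```

```bash
python3 - <<'E'
from h import *
plan((.635,-.077,.026,90))
E
```

```text
t 22.25 tcp [ 0.6107 -0.0324  0.1297] yaw 89.96 w 0.0856 F [ 0.0073  1.4445 -0.0259] q6 1.52
(0.635, -0.077, 0.026, 90) T [-0.0447, 0.0245, 0.1036] tw [-0.12, -0.09, -0.04]
```

Emit:
{"api": "send_rows", "payload": {
  "deltas": [
    {"grip": 1,"translation": [-0.045,0.025,0.0],"twist": [0,0,0]},
    {"grip": 1,"translation": [-0.045,0.025,0.0],"twist": [0,0,0]},
    {"grip": 1,"translation": [-0.045,0.025,0.0],"twist": [0,0,0]}
  ]
}}

```text
clock: 22.62
eef_pos: [0.6344, -0.0772, 0.1277]
tool_rot: [0.707, 0.707, -0.001, -0.003]
ft_force: [-0.6, 0.2, 0.0]
grip_width: 0.0856
```

```bash
python3 - <<'E'
from h import *
c=snap("wrist","w7.png");pickle_cam(c,"w.pkl")
plan((.635,-.077,.026,90))
E
```

```text
t 22.68 tcp [ 0.6345 -0.0765  0.1284] yaw 90.01 w 0.0856 F [-0.8163  0.6544 -0.3174] q6 1.45
(0.635, -0.077, 0.026, 90) T [-0.0008, 0.0009, 0.1024] tw [-0.27, -0.13, 0.01]
```

View pics/w7.png

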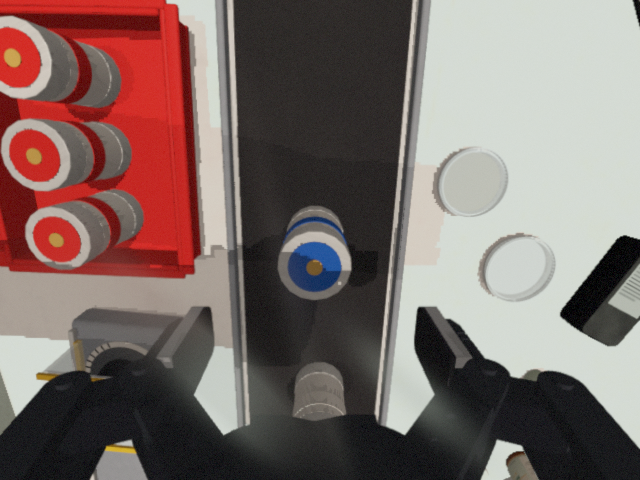

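Blue is centred between the jaws at (315,268).

Emit:
{"api": "send_rows", "payload": {
  "deltas": [
    {"grip": 1,"translation": [-0.001,0.001,0.05],"twist": [0,0,0]},
    {"grip": 1,"translation": [-0.001,0.001,0.103],"twist": [0,0,0]},
    {"grip": 1,"translation": [-0.001,0.001,0.103],"twist": [0,0,0]},
    {"grip": 0,"translation": [-0.001,0.001,0.103],"twist": [0,0,0]},
    {"grip": 0,"translation": [-0.001,0.001,0.103],"twist": [0,0,0]}
  ]
}}

```text
clock: 23.3
eef_pos: [0.6375, -0.077, 0.0287]
tool_rot: [0.707, 0.707, 0.001, -0.0]
ft_force: [0.7, -0.8, 1.1]
grip_width: 0.0518
```

Emit:
{"api": "send_rows", "payload": {
  "deltas": [
    {"grip": 0,"translation": [0,0,0],"twist": [0,0,0]},
    {"grip": 0,"translation": [0,0,0],"twist": [0,0,0]},
    {"grip": 0,"translation": [0,0,-0.05],"twist": [0,0,0]},
    {"grip": 0,"translation": [0,0,-0.1],"twist": [0,0,0]},
    {"grip": 0,"translation": [0.03,-0.02,-0.11],"twist": [0,0,-5]}
  ]
}}

```text
clock: 23.92
eef_pos: [0.6213, -0.049, 0.1436]
tool_rot: [0.676, 0.737, 0.004, 0.004]
ft_force: [-0.6, 1.2, -1.9]
grip_width: 0.0449
```

```bash
python3 - <<'E'
from h import *
plan((.43,.25,.13,138),(.378,.316,.13,138))
E
```

```text
t 23.93 tcp [ 0.6213 -0.049   0.1436] yaw 94.99 w 0.0449 F [-0.5637  1.2018 -1.9004] q6 1.4
(0.43, 0.25, 0.13, 138) T [0.3145, -0.1647, 0.0116] tw [0.59, 0.27, -43.01]
(0.378, 0.316, 0.13, 138) T [0.3848, -0.2107, 0.011] tw [0.59, 0.27, -43.01]
```

Emit:
{"api": "send_rows", "payload": {
  "deltas": [
    {"grip": 0,"translation": [0.385,-0.211,0.005],"twist": [0.5,0.3,-43]},
    {"grip": 0,"translation": [0.385,-0.211,0.005],"twist": [0.5,0.3,-43]},
    {"grip": 0,"translation": [0.385,-0.211,0.005],"twist": [0.5,0.3,-43]},
    {"grip": 0,"translation": [0.385,-0.211,0.005],"twist": [0.5,0.3,-43]},
    {"grip": 0,"translation": [0.385,-0.211,0.005],"twist": [0.5,0.3,-43]}
  ]
}}

```text
clock: 24.55
eef_pos: [0.4442, 0.2151, 0.1372]
tool_rot: [0.358, 0.934, 0.001, 0.001]
ft_force: [0.8, 0.9, -1.4]
grip_width: 0.0448
```

```bash
python3 - <<'E'
from h import *
plan((.378,.316,.13,138))
E
```

```text
t 24.55 tcp [0.4442 0.2151 0.1372] yaw 138.02 w 0.0448 F [ 0.7825  0.9194 -1.3811] q6 1.18
(0.378, 0.316, 0.13, 138) T [0.1167, 0.0307, 0.0072] tw [0.16, 0.02, 0.02]
```

Emit:
{"api": "send_rows", "payload": {
  "deltas": [
    {"grip": 0,"translation": [0.117,0.031,0.01],"twist": [0,0,0]},
    {"grip": 0,"translation": [0.117,0.031,0.01],"twist": [0,0,0]},
    {"grip": 0,"translation": [0.117,0.031,0.01],"twist": [0,0,0]},
    {"grip": 0,"translation": [0.117,0.031,0.06],"twist": [0,0,0]},
    {"grip": 0,"translation": [0.117,0.031,0.09],"twist": [0,0,0]}
  ]
}}

```text
clock: 25.18
eef_pos: [0.3779, 0.3154, 0.0458]
tool_rot: [0.358, 0.934, 0.001, 0.001]
ft_force: [-0.1, 0.0, -0.2]
grip_width: 0.045
```

```bash
python3 - <<'E'
from h import *
plan((.378,.316,.002,138))
c=snap("scene","s17.png",(200,230,360,410),3.3)
z=bot.get_obs()["eef_pos"][2]+.003
print((proj(c,(.3784,.3162,z))-[200,230])*3.3,(proj(c,(.3784,.3162,z+.08))-[200,230])*3.3)
E
```

```text
t 25.18 tcp [0.3779 0.3154 0.0458] yaw 138.0 w 0.045 F [-0.1306  0.0047 -0.231 ] q6 1.43
(0.378, 0.316, 0.002, 138) T [0.0003, 0.0005, 0.0438] tw [0.08, 0.04, 0.0]
[311.6881 413.9458] [306.4572 311.1287]
```

View pics/s17.png

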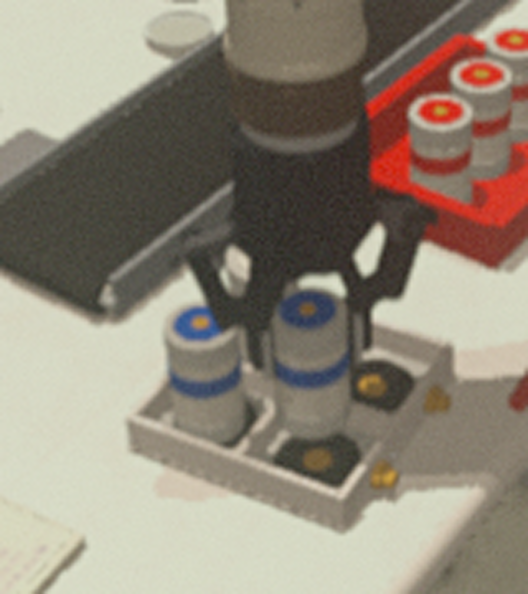

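Emit:
{"api": "send_rows", "payload": {
  "deltas": [
    {"grip": 0,"translation": [0,0,0.02],"twist": [0,0,0]},
    {"grip": 0,"translation": [0,0,0.041],"twist": [0,0,0]},
    {"grip": 0,"translation": [0,0,0.041],"twist": [0,0,0]},
    {"grip": 0.8,"translation": [0,0,0.041],"twist": [0,0,0]},
    {"grip": 1,"translation": [0,0,0.041],"twist": [0,0,0]}
  ]
}}

```text
clock: 25.85
eef_pos: [0.3765, 0.3134, 0.0019]
tool_rot: [0.359, 0.933, -0.002, -0.001]
ft_force: [0.0, 0.3, 0.1]
grip_width: 0.0791
```

Emit:
{"api": "send_rows", "payload": {
  "deltas": [
    {"grip": 1,"translation": [0,0,0],"twist": [0,0,0]},
    {"grip": 1,"translation": [0,0,-0.05],"twist": [0,0,0]},
    {"grip": 1,"translation": [0,0,-0.1],"twist": [0,0,0]},
    {"grip": 1,"translation": [0,0,-0.13],"twist": [0,0,0]},
    {"grip": 1,"translation": [-0.05,0,-0.13],"twist": [0,0,10]}
  ]
}}

```text
clock: 26.48
eef_pos: [0.415, 0.2831, 0.1354]
tool_rot: [0.438, 0.899, 0.001, 0.001]
ft_force: [1.0, 0.5, 0.5]
grip_width: 0.0856
```

```bash
python3 - <<'E'
from h import *
plan((.639,-.226,.13,90))
snap("scene","s18.png")
E
```

```text
t 26.48 tcp [0.415  0.2831 0.1354] yaw 127.99 w 0.0856 F [1.0026 0.4915 0.5096] q6 1.51
(0.639, -0.226, 0.13, 90) T [-0.5391, -0.1369, 0.0051] tw [0.2, -0.04, 37.99]
```

View pics/s18.png

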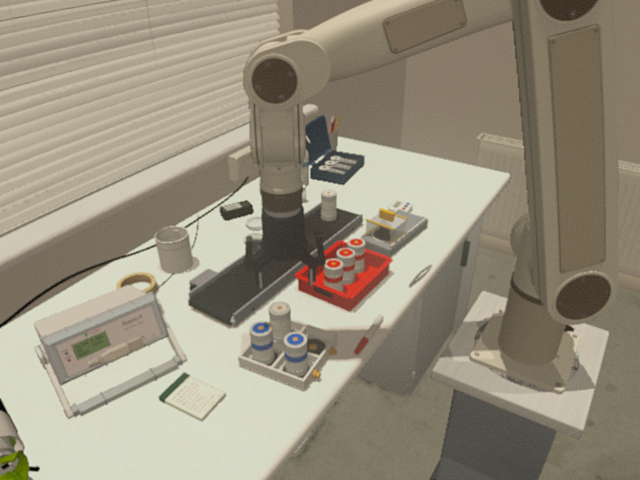

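Three carts are in the tray. The last white one is still at (329,205).

Emit:
{"api": "send_rows", "payload": {
  "deltas": [
    {"grip": 1,"translation": [-0.539,-0.137,0.0],"twist": [0,0,38]},
    {"grip": 1,"translation": [-0.539,-0.137,0.0],"twist": [0,0,38]},
    {"grip": 1,"translation": [-0.539,-0.137,0.0],"twist": [0,0,38]},
    {"grip": 1,"translation": [-0.539,-0.137,0.0],"twist": [0,0,38]},
    {"grip": 1,"translation": [-0.539,-0.137,0.0],"twist": [0,0,38]}
  ]
}}

```text
clock: 27.15
eef_pos: [0.5387, -0.0084, 0.1347]
tool_rot: [0.712, 0.703, 0.001, 0.003]
ft_force: [0.7, 0.7, 0.2]
grip_width: 0.0855
```

```bash
python3 - <<'E'
from h import *
plan((.639,-.226,.13,90))
E
```

```text
t 27.15 tcp [ 0.5387 -0.0084  0.1347] yaw 89.27 w 0.0855 F [0.6878 0.6667 0.1831] q6 1.57
(0.639, -0.226, 0.13, 90) T [-0.2163, 0.1031, 0.0059] tw [0.3, 0.18, -0.73]
```

Emit:
{"api": "send_rows", "payload": {
  "deltas": [
    {"grip": 1,"translation": [-0.216,0.103,0.006],"twist": [0.2,0.2,-0.7]},
    {"grip": 1,"translation": [-0.216,0.103,0.006],"twist": [0.2,0.2,-0.7]},
    {"grip": 1,"translation": [-0.216,0.103,0.006],"twist": [0.2,0.2,-0.7]},
    {"grip": 1,"translation": [-0.216,0.103,0.006],"twist": [0.2,0.2,-0.7]},
    {"grip": 1,"translation": [-0.216,0.103,0.006],"twist": [0.2,0.2,-0.7]}
  ]
}}

```text
clock: 27.78
eef_pos: [0.639, -0.2298, 0.1275]
tool_rot: [0.709, 0.705, 0.0, -0.0]
ft_force: [0.8, 0.4, 0.2]
grip_width: 0.0856
```

```bash
python3 - <<'E'
from h import *
plan((.639,-.226,.026,90))
c=snap("wrist","w8.png");pickle_cam(c,"w.pkl")
E
```

```text
t 27.77 tcp [ 0.639  -0.2298  0.1275] yaw 89.69 w 0.0856 F [0.7747 0.3887 0.1683] q6 1.23
(0.639, -0.226, 0.026, 90) T [0.0037, -0.0, 0.1015] tw [0.01, -0.02, -0.31]
```

View pics/w8.png

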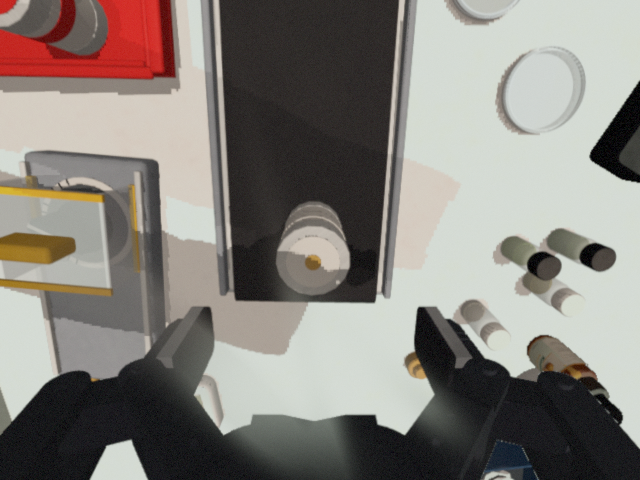

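Emit:
{"api": "send_rows", "payload": {
  "deltas": [
    {"grip": 1,"translation": [0.004,0,0.05],"twist": [0,0,0]},
    {"grip": 1,"translation": [0.004,0,0.102],"twist": [0,0,0]},
    {"grip": 1,"translation": [0.004,0,0.102],"twist": [0,0,0]},
    {"grip": 0,"translation": [0.004,0,0.102],"twist": [0,0,0]},
    {"grip": 0,"translation": [0.004,0,0.102],"twist": [0,0,0]}
  ]
}}

```text
clock: 28.45
eef_pos: [0.6408, -0.2236, 0.0297]
tool_rot: [0.708, 0.706, 0.002, 0.002]
ft_force: [0.2, 0.4, 0.5]
grip_width: 0.0519
```

Emit:
{"api": "send_rows", "payload": {
  "deltas": [
    {"grip": 0,"translation": [0,0,0],"twist": [0,0,0]},
    {"grip": 0,"translation": [0,0,0],"twist": [0,0,0]},
    {"grip": 0,"translation": [0,0,-0.05],"twist": [0,0,0]},
    {"grip": 0,"translation": [0,0,-0.11],"twist": [0,0,0]},
    {"grip": 0,"translation": [0.03,-0.02,-0.13],"twist": [0,0,-5]}
  ]
}}

```text
clock: 29.08
eef_pos: [0.6237, -0.1959, 0.1647]
tool_rot: [0.677, 0.736, 0.004, 0.007]
ft_force: [0.1, 1.1, -0.5]
grip_width: 0.0447
```

```bash
python3 - <<'E'
from h import *
plan((.52,.05,.15,110),(.387,.243,.14,138))
E
```

```text
t 29.07 tcp [ 0.6237 -0.1959  0.1647] yaw 94.83 w 0.0447 F [ 0.0597  1.1354 -0.5411] q6 1.18
(0.52, 0.05, 0.15, 110) T [0.2539, -0.0828, 0.0122] tw [0.79, 0.41, -15.17]
(0.387, 0.243, 0.14, 138) T [0.4574, -0.1992, 0.0194] tw [0.69, 0.6, -43.17]
```

Emit:
{"api": "send_rows", "payload": {
  "deltas": [
    {"grip": 0,"translation": [0.457,-0.199,0.01],"twist": [0.7,0.6,-43]},
    {"grip": 0,"translation": [0.457,-0.199,0.01],"twist": [0.7,0.6,-43]},
    {"grip": 0,"translation": [0.457,-0.199,0.01],"twist": [0.7,0.6,-43]},
    {"grip": 0,"translation": [0.457,-0.199,0.01],"twist": [0.7,0.6,-43]},
    {"grip": 0,"translation": [0.457,-0.199,0.01],"twist": [0.7,0.6,-43]}
  ]
}}

```text
clock: 29.7
eef_pos: [0.472, 0.0836, 0.1535]
tool_rot: [0.359, 0.933, 0.0, 0.0]
ft_force: [1.3, 1.1, -1.4]
grip_width: 0.0447
```

```bash
python3 - <<'E'
from h import *
plan((.387,.243,.14,138))
E
```

```text
t 29.7 tcp [0.472  0.0836 0.1535] yaw 137.86 w 0.0447 F [ 1.2511  1.0647 -1.4274] q6 0.91
(0.387, 0.243, 0.14, 138) T [0.17, 0.0612, 0.0135] tw [0.05, 0.02, -0.14]
```

Emit:
{"api": "send_rows", "payload": {
  "deltas": [
    {"grip": 0,"translation": [0.17,0.061,0.02],"twist": [0,0,0]},
    {"grip": 0,"translation": [0.17,0.061,0.02],"twist": [0,0,0]},
    {"grip": 0,"translation": [0.17,0.061,0.02],"twist": [0,0,0]},
    {"grip": 0,"translation": [0.17,0.061,0.04],"twist": [0,0,0]},
    {"grip": 0,"translation": [0.17,0.061,0.105],"twist": [0,0,0]}
  ]
}}

```text
clock: 30.32
eef_pos: [0.3904, 0.2467, 0.0536]
tool_rot: [0.358, 0.934, 0.005, 0.004]
ft_force: [1.4, 0.6, -2.9]
grip_width: 0.0446
```

```bash
python3 - <<'E'
from h import *
plan((.387,.243,.004,138))
c=snap("scene","s19.png",(200,230,360,410),3.3)
z=bot.get_obs()["eef_pos"][2]+.004
print((proj(c,(.3871,.2434,z))-[200,230])*3.3,(proj(c,(.3871,.2434,z+.08))-[200,230])*3.3)
E
```

```text
t 30.32 tcp [0.3904 0.2467 0.0536] yaw 138.02 w 0.0446 F [ 1.3886  0.576  -2.916 ] q6 1.3
(0.387, 0.243, 0.004, 138) T [0.0002, -0.0055, 0.0495] tw [0.66, 0.19, 0.03]
[366.9173 337.061 ] [364.33   236.0152]
```

View pics/s19.png

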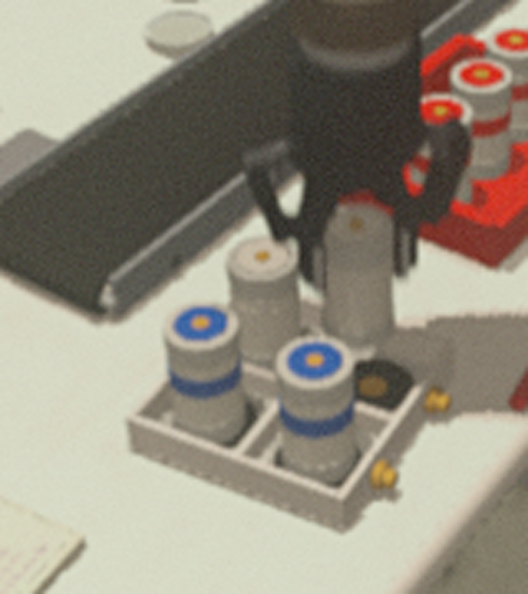

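Emit:
{"api": "send_rows", "payload": {
  "deltas": [
    {"grip": 0,"translation": [0,-0.005,0.0],"twist": [0.6,0,0]},
    {"grip": 0,"translation": [0,-0.005,0.005],"twist": [0.6,0,0]}
  ]
}}

```text
clock: 30.62
eef_pos: [0.3803, 0.2379, 0.0402]
tool_rot: [0.359, 0.933, -0.007, -0.003]
ft_force: [-0.2, -0.1, -1.7]
grip_width: 0.0448
```

```bash
python3 - <<'E'
from h import *
plan((.387,.243,.004,138))
c=snap("scene","s20.png",(200,230,360,410),3.3)
z=bot.get_obs()["eef_pos"][2]+.004
print((proj(c,(.3871,.2434,z))-[200,230])*3.3,(proj(c,(.3871,.2434,z+.08))-[200,230])*3.3)
E
```

```text
t 30.62 tcp [0.3803 0.2379 0.0402] yaw 137.94 w 0.0448 F [-0.2148 -0.101  -1.6633] q6 1.3
(0.387, 0.243, 0.004, 138) T [-0.0016, 0.0089, 0.036] tw [-0.89, -0.08, -0.06]
[367.0392 341.8109] [364.4621 241.1844]
```

View pics/s20.png

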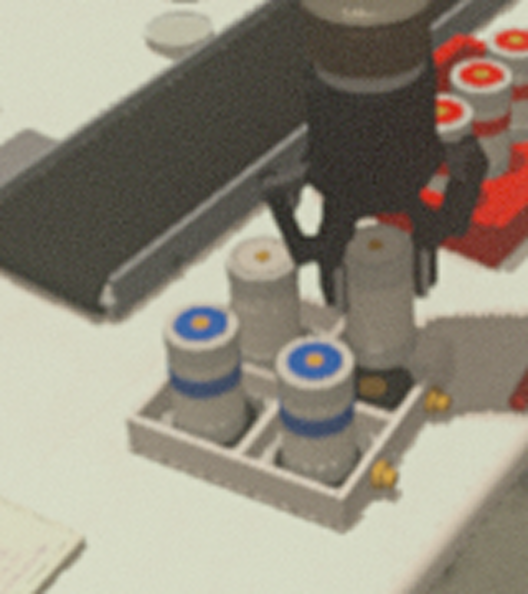

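Emit:
{"api": "send_rows", "payload": {
  "deltas": [
    {"grip": 0,"translation": [-0.002,0.009,0.0],"twist": [-0.8,0,0]},
    {"grip": 0,"translation": [-0.002,0.009,0.0],"twist": [-0.8,0,0]},
    {"grip": 0,"translation": [-0.002,0.009,0.0],"twist": [-0.8,0,0]}
  ]
}}

```text
clock: 31.05
eef_pos: [0.3886, 0.2435, 0.0404]
tool_rot: [0.359, 0.933, 0.0, -0.0]
ft_force: [-0.2, 0.4, -1.3]
grip_width: 0.045
```

```bash
python3 - <<'E'
from h import *
plan((.387,.243,.004,138))
c=snap("scene","s21.png",(200,230,360,410),3.3)
z=bot.get_obs()["eef_pos"][2]+.004
print((proj(c,(.3871,.2434,z))-[200,230])*3.3,(proj(c,(.3871,.2434,z+.08))-[200,230])*3.3)
E
```

```text
t 31.05 tcp [0.3886 0.2435 0.0404] yaw 137.92 w 0.045 F [-0.153   0.4049 -1.3107] q6 1.29
(0.387, 0.243, 0.004, 138) T [0.0008, -0.0015, 0.0364] tw [0.02, -0.05, -0.08]
[367.0314 341.5068] [364.4536 240.8535]
```

View pics/s21.png

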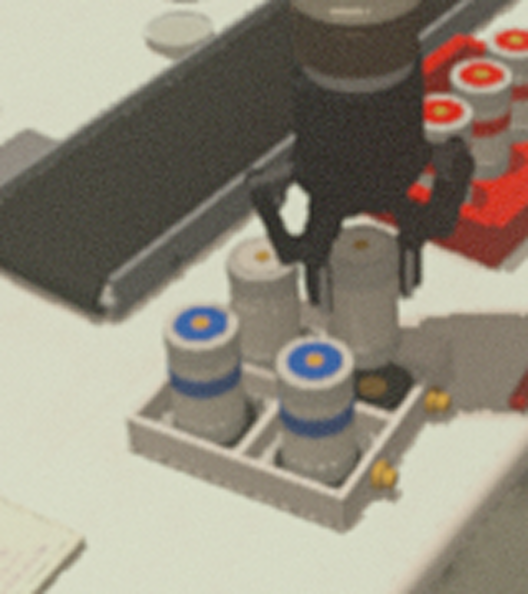

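Emit:
{"api": "send_rows", "payload": {
  "deltas": [
    {"grip": 0,"translation": [0.001,-0.004,0.01],"twist": [0,0,0]},
    {"grip": 0,"translation": [0.001,-0.004,0.02],"twist": [0,0,0]},
    {"grip": 0,"translation": [0.001,-0.004,0.03],"twist": [0,0,0]},
    {"grip": 0,"translation": [0.001,-0.004,0.036],"twist": [0,0,0]},
    {"grip": 0,"translation": [0.001,-0.004,0.036],"twist": [0,0,0]}
  ]
}}

```text
clock: 31.72
eef_pos: [0.3839, 0.2405, 0.0076]
tool_rot: [0.359, 0.933, -0.0, -0.001]
ft_force: [-11.9, -8.1, 37.6]
grip_width: 0.0449
```

```bash
python3 - <<'E'
from h import *
plan((.387,.243,.004,138))
c=snap("scene","s22.png",(200,230,360,410),3.3)
E
```

```text
t 31.73 tcp [0.3839 0.2405 0.0076] yaw 137.92 w 0.0449 F [-11.9486  -8.1027  37.6212] q6 1.29
(0.387, 0.243, 0.004, 138) T [-0.0006, 0.0039, 0.0036] tw [-0.06, -0.06, -0.08]
```

View pics/s22.png

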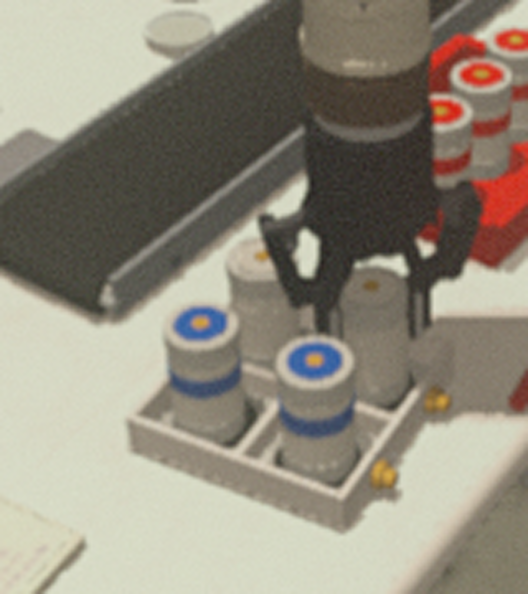

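Emit:
{"api": "send_rows", "payload": {
  "deltas": [
    {"grip": 0,"translation": [0,0.002,-0.003],"twist": [0,0,0]},
    {"grip": 0,"translation": [0,0.002,-0.003],"twist": [0,0,0]}
  ]
}}

```text
clock: 32.02
eef_pos: [0.3858, 0.2424, 0.0106]
tool_rot: [0.359, 0.933, 0.0, -0.0]
ft_force: [-0.8, 0.1, -0.9]
grip_width: 0.0447
```

```bash
python3 - <<'E'
from h import *
plan((.387,.243,.004,138))
c=snap("scene","s23.png",(270,290,350,370),8)
E
```

```text
t 32.02 tcp [0.3858 0.2424 0.0106] yaw 137.93 w 0.0447 F [-0.7523  0.0775 -0.9003] q6 1.29
(0.387, 0.243, 0.004, 138) T [-0.0005, 0.0013, 0.0066] tw [0.01, -0.04, -0.07]
```

View pics/s23.png

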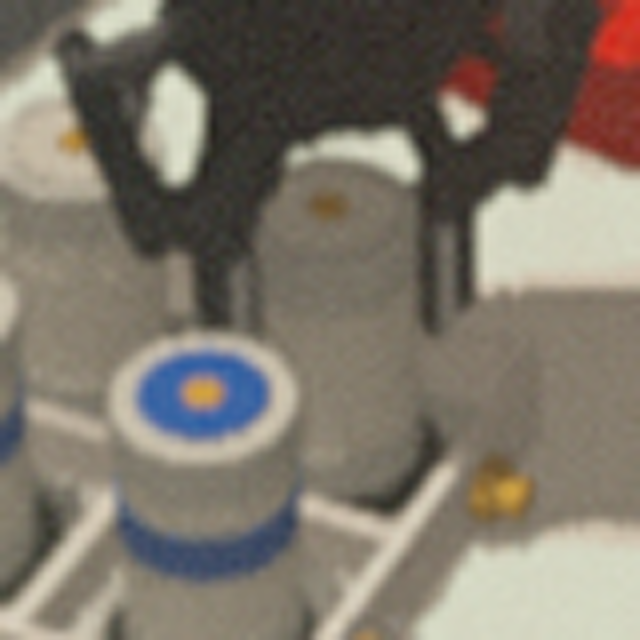

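Emit:
{"api": "send_rows", "payload": {
  "deltas": [
    {"grip": 0,"translation": [0,0.001,0.002],"twist": [0,0,0]},
    {"grip": 0.8,"translation": [0,0.001,0.002],"twist": [0,0,0]},
    {"grip": 1,"translation": [0,0.001,0.002],"twist": [0,0,0]},
    {"grip": 1,"translation": [0,0.001,0.002],"twist": [0,0,0]}
  ]
}}

```text
clock: 32.58
eef_pos: [0.386, 0.2428, 0.0079]
tool_rot: [0.359, 0.933, -0.0, -0.001]
ft_force: [-0.3, 1.2, -0.2]
grip_width: 0.0853
```

Emit:
{"api": "send_rows", "payload": {
  "deltas": [
    {"grip": 1,"translation": [0,0,-0.05],"twist": [0,0,0]},
    {"grip": 1,"translation": [0,0,-0.1],"twist": [0,0,0]},
    {"grip": 1,"translation": [0,0,-0.15],"twist": [0,0,0]},
    {"grip": 1,"translation": [-0.04,0,-0.16],"twist": [0,0,0]},
    {"grip": 1,"translation": [-0.1,0,-0.16],"twist": [0,0,0]}
  ]
}}

```text
clock: 33.2
eef_pos: [0.4619, 0.1767, 0.17]
tool_rot: [0.357, 0.934, 0.001, 0.001]
ft_force: [-0.1, 0.6, -0.7]
grip_width: 0.0855
```

```bash
python3 - <<'E'
from h import *
plan((.45,-.1,.17,90))
c=snap("scene","s24.png")
c=snap("top","t24.png",(370,245,475,305),7); pickle_cam(c,"t24.pkl")
E
```

```text
t 33.2 tcp [0.4619 0.1767 0.17  ] yaw 138.14 w 0.0855 F [-0.0646  0.6292 -0.6794] q6 1.1
(0.45, -0.1, 0.17, 90) T [-0.1758, -0.214, -0.0006] tw [0.19, -0.04, 48.14]
```

View pics/s24.png

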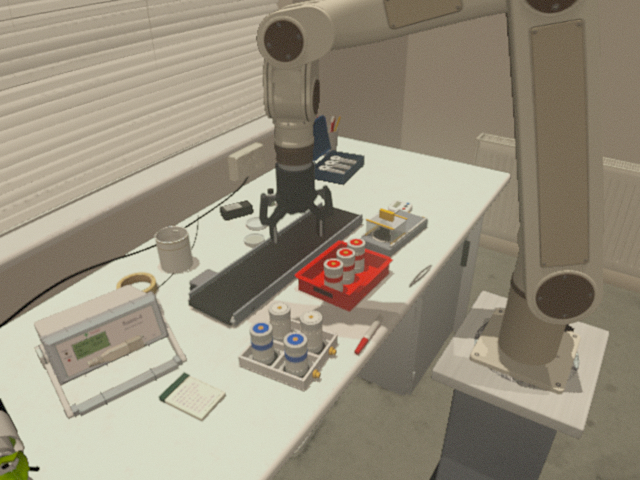

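Emit:
{"api": "send_rows", "payload": {
  "deltas": [
    {"grip": 1,"translation": [-0.176,-0.214,-0.01],"twist": [0,0,0]},
    {"grip": 1,"translation": [-0.176,-0.214,-0.01],"twist": [0,0,0]},
    {"grip": 1,"translation": [-0.176,-0.214,-0.01],"twist": [0,0,0]},
    {"grip": 1,"translation": [-0.176,-0.214,-0.01],"twist": [0,0,0]},
    {"grip": 1,"translation": [-0.176,-0.214,-0.01],"twist": [0,0,-10]}
  ]
}}

```text
clock: 33.92
eef_pos: [0.449, -0.1061, 0.1784]
tool_rot: [0.278, 0.96, -0.0, 0.001]
ft_force: [0.1, 0.3, 0.0]
grip_width: 0.0854
```

```bash
python3 - <<'E'
from h import *
plan((.451,-.219,.17,175))
E
```

```text
t 33.92 tcp [ 0.449  -0.1061  0.1784] yaw 147.67 w 0.0854 F [0.0537 0.2908 0.0379] q6 0.33
(0.451, -0.219, 0.17, 175) T [-0.062, -0.0944, 0.0085] tw [-0.02, 0.11, -27.33]
```

View pics/t24.png

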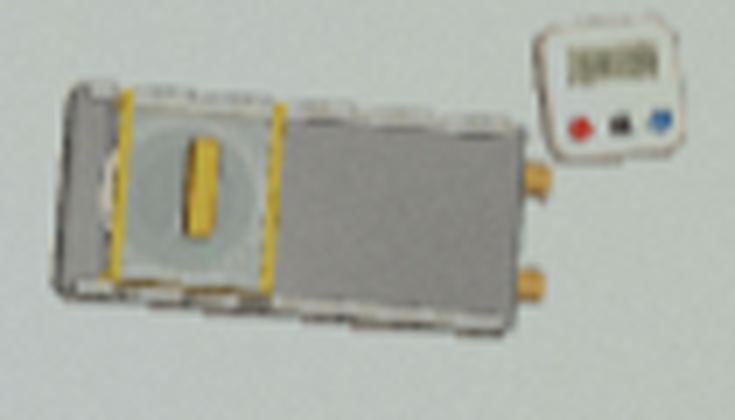

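Emit:
{"api": "send_rows", "payload": {
  "deltas": [
    {"grip": 0.5,"translation": [-0.062,-0.094,0.01],"twist": [0,0,-27.4]},
    {"grip": 0.5,"translation": [-0.062,-0.094,0.01],"twist": [0,0,-27.4]},
    {"grip": 0.5,"translation": [-0.062,-0.094,0.01],"twist": [0,0,-27.4]},
    {"grip": 0.5,"translation": [-0.062,-0.094,0.01],"twist": [0,0,-27.4]},
    {"grip": 0.5,"translation": [-0.062,-0.094,0.01],"twist": [0,0,-27.4]}
  ]
}}

```text
clock: 34.55
eef_pos: [0.4511, -0.2177, 0.1684]
tool_rot: [0.043, 0.999, -0.0, 0.001]
ft_force: [-0.1, -0.2, 0.4]
grip_width: 0.0428
```

```bash
python3 - <<'E'
from h import *
plan((.451,-.219,.07,175))
c=snap("wrist","w9.png");pickle_cam(c,"w.pkl")
snap("scene","s25.png",(330,150,450,260),6)
E
```

```text
t 34.55 tcp [ 0.4511 -0.2177  0.1684] yaw 175.02 w 0.0428 F [-0.1255 -0.1661  0.4053] q6 -0.36
(0.451, -0.219, 0.07, 175) T [0.0001, -0.0013, 0.0984] tw [-0.01, 0.07, 0.02]
```

View pics/w9.png

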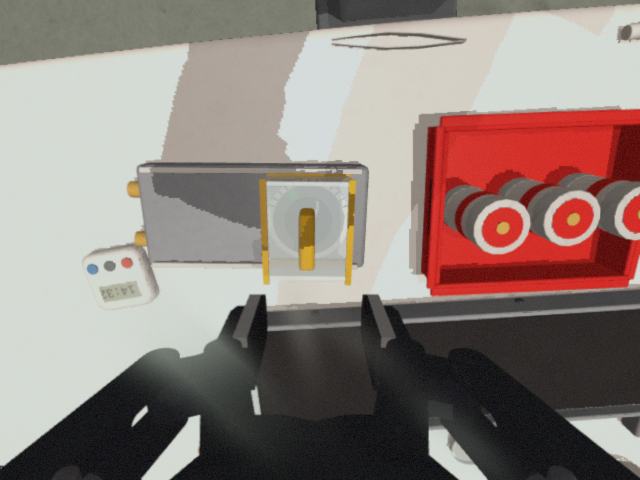

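View pics/s25.png

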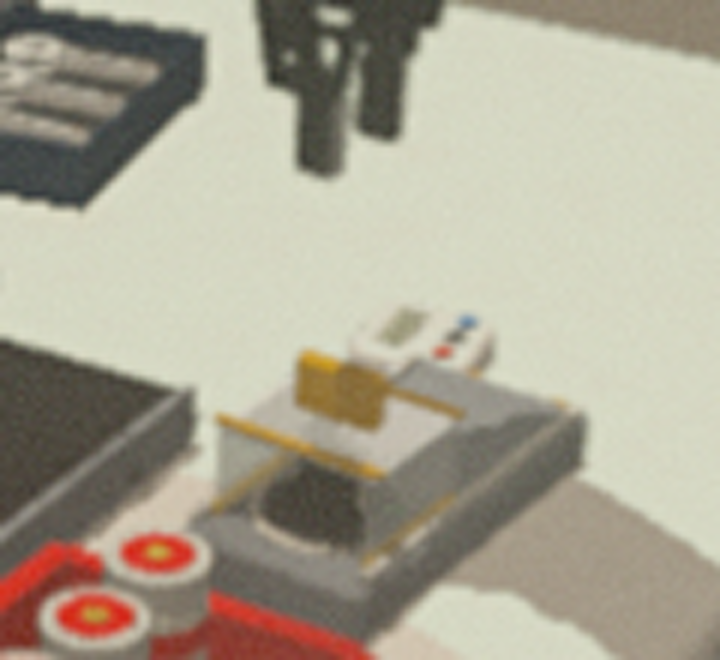

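```bash
python3 - <<'E'
from h import *
c=load("w.pkl")
cv2.imwrite("pics/w9c.png",cv2.resize(c["color"][150:300,240:380],None,fx=5.5,fy=5.5,interpolation=cv2.INTER_CUBIC))
E
```

```text
(no output)
```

View pics/w9c.png

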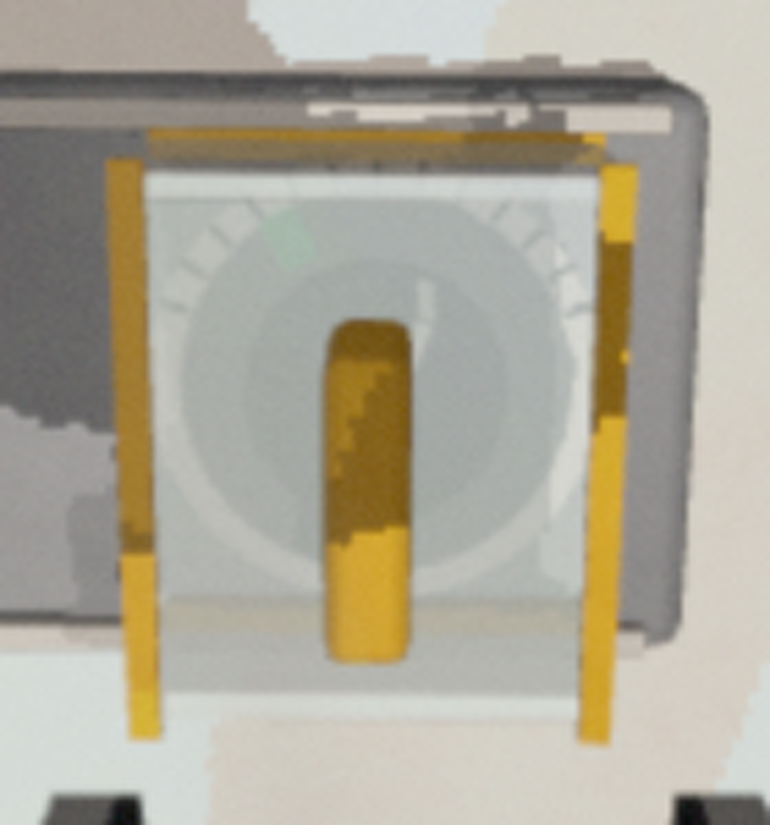

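```bash
python3 - <<'E'
from h import *
c=load("w.pkl")
f=lambda u,v:(240+(u+.5)/5.5-.5,150+(v+.5)/5.5-.5)
print(at_z(c,*f(368,362),.108),at_z(c,*f(368,660),.108),at_z(c,*f(368,511),.108))
print("green",at_z(c,*f(288,240),.031),"line",at_z(c,*f(425,300),.041))
print("reg corner edges", at_z(c,*f(705,85),.03),at_z(c,*f(670,645),.03))
print(bot.get_obs()["eef_pos"])
E
```

```text
[ 0.4299 -0.2205  0.108 ] [ 0.4711 -0.2244  0.108 ] [ 0.45   -0.2224  0.108 ]
green [ 0.4255 -0.235   0.031 ] line [ 0.4356 -0.213   0.041 ]
reg corner edges [ 0.4062 -0.1643  0.03  ] [ 0.5041 -0.1746  0.03  ]
[ 0.4513 -0.2176  0.1686]
```

Emit:
{"api": "send_rows", "payload": {
  "deltas": [
    {"grip": 0.5,"translation": [0,-0.003,0.05],"twist": [0,0,0]},
    {"grip": 0.5,"translation": [0,-0.003,0.09],"twist": [0,0,0]},
    {"grip": 0.5,"translation": [0,-0.003,0.104],"twist": [0,0,0]},
    {"grip": 0.5,"translation": [0,-0.003,0.104],"twist": [0,0,0]}
  ]
}}

```text
clock: 35.15
eef_pos: [0.451, -0.2201, 0.0644]
tool_rot: [0.043, 0.999, -0.0, 0.0]
ft_force: [0.4, -0.4, 0.9]
grip_width: 0.0426
```

```bash
python3 - <<'E'
from h import *
plan((.451,-.221,.063,175))
snap("scene","s26.png",(350,130,450,230),7)
E
```

```text
t 35.15 tcp [ 0.451  -0.2201  0.0644] yaw 175.12 w 0.0426 F [ 0.4115 -0.3517  0.8974] q6 -0.37
(0.451, -0.221, 0.063, 175) T [-0.0001, -0.0009, 0.0014] tw [-0.0, 0.03, 0.12]
```

View pics/s26.png

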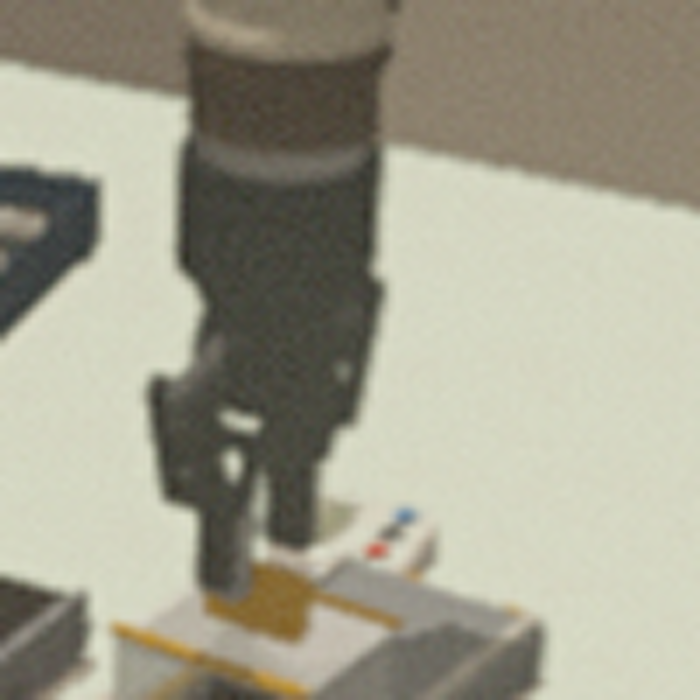

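Tips straddle the fin. I'll close on it.

Emit:
{"api": "send_rows", "payload": {
  "deltas": [
    {"grip": 0.2,"translation": [0,-0.001,0],"twist": [0,0,0]},
    {"grip": 0,"translation": [0,-0.001,0.0],"twist": [0,0,0]},
    {"grip": 0,"translation": [0,-0.001,0.0],"twist": [0,0,0]},
    {"grip": 0,"translation": [0,-0.001,0.0],"twist": [0,0,0]}
  ]
}}

```text
clock: 35.7
eef_pos: [0.4536, -0.2227, 0.0675]
tool_rot: [0.043, 0.999, -0.002, 0.003]
ft_force: [-0.2, -0.1, 6.3]
grip_width: 0.0002
```

```bash
python3 - <<'E'
from h import *
plan((.451,-.221,.063,175))
snap("scene","s27.png",(350,130,450,230),7)
E
```

```text
t 35.7 tcp [ 0.4536 -0.2227  0.0675] yaw 175.1 w 0.0002 F [-0.1766 -0.1031  6.2561] q6 -0.37
(0.451, -0.221, 0.063, 175) T [0.0028, 0.0015, 0.0045] tw [-0.16, 0.4, 0.1]
```

View pics/s27.png

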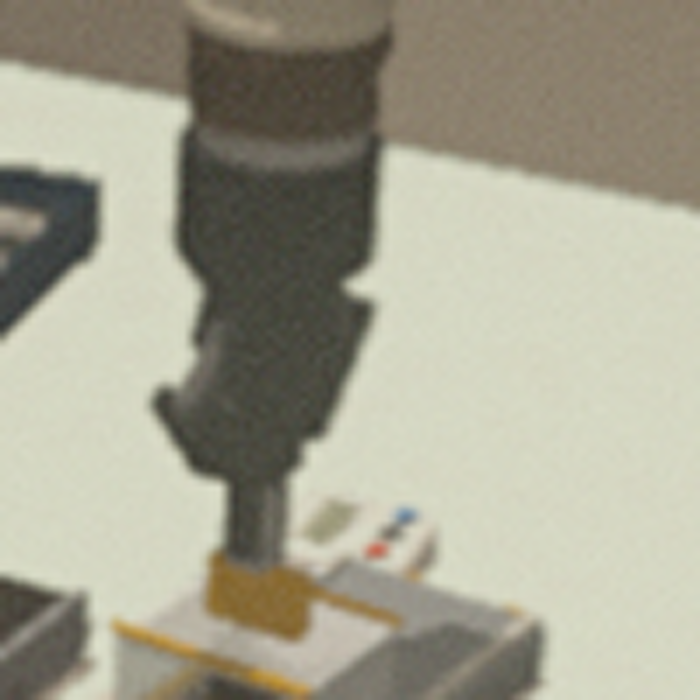

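Emit:
{"api": "send_rows", "payload": {
  "deltas": [
    {"grip": 0.5,"translation": [0.002,0.0015,-0.02],"twist": [0,0,0]},
    {"grip": 0.5,"translation": [0.002,0.0015,-0.02],"twist": [0,0,0]},
    {"grip": 0.5,"translation": [0.002,0.0015,-0.02],"twist": [0,0.3,0]},
    {"grip": 0.5,"translation": [0.002,0.0015,0.01],"twist": [0,0.3,0]},
    {"grip": 0.5,"translation": [0.002,0.0015,0.023],"twist": [0,0.3,0]}
  ]
}}

```text
clock: 36.38
eef_pos: [0.4503, -0.2203, 0.0423]
tool_rot: [0.043, 0.999, -0.001, -0.001]
ft_force: [-0.7, -0.2, -0.6]
grip_width: 0.0427
```

Emit:
{"api": "send_rows", "payload": {
  "deltas": [
    {"grip": 0.5,"translation": [0,0,0],"twist": [0,0,0]}
  ]
}}

```text
clock: 36.5
eef_pos: [0.4489, -0.2196, 0.0408]
tool_rot: [0.043, 0.999, 0.0, -0.003]
ft_force: [0.5, -0.8, 0.8]
grip_width: 0.0427
```

```bash
python3 - <<'E'
from h import *
plan((.451,-.221,.044,175))
snap("scene","s28.png",(350,130,450,230),7)
E
```

```text
t 36.5 tcp [ 0.4489 -0.2196  0.0408] yaw 175.1 w 0.0427 F [ 0.5341 -0.7999  0.7909] q6 -0.37
(0.451, -0.221, 0.044, 175) T [-0.0022, -0.0012, -0.0032] tw [0.0, -0.32, 0.1]
```

View pics/s28.png

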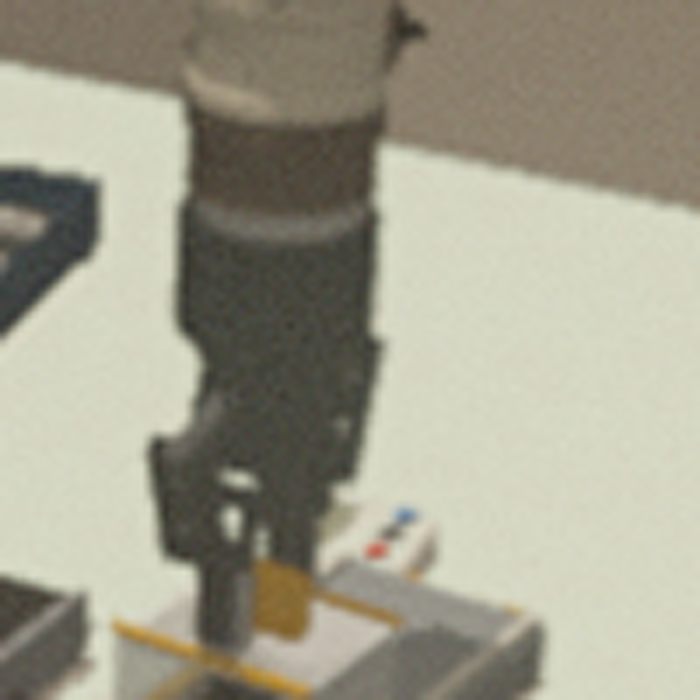

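Emit:
{"api": "send_rows", "payload": {
  "deltas": [
    {"grip": 0.5,"translation": [-0.002,-0.001,-0.008],"twist": [0,-0.2,0]},
    {"grip": 0,"translation": [-0.002,-0.001,-0.008],"twist": [0,-0.2,0]},
    {"grip": 0,"translation": [-0.002,-0.001,-0.008],"twist": [0,-0.2,0]},
    {"grip": 0,"translation": [-0.002,-0.001,-0.008],"twist": [0,-0.2,0]},
    {"grip": 0,"translation": [-0.002,-0.001,-0.008],"twist": [0,-0.2,0]}
  ]
}}

```text
clock: 37.17
eef_pos: [0.4522, -0.2233, 0.0508]
tool_rot: [0.044, 0.999, -0.002, 0.001]
ft_force: [-1.7, -4.1, 4.5]
grip_width: 0.0102
```

```bash
python3 - <<'E'
from h import *
o=np.array(bot.get_obs()["eef_pos"]); a=np.radians(85.1); u=np.array([np.cos(a),np.sin(a)])
t=o[:2]-.110*u
plan((t[0],t[1],o[2],175))
snap("scene","s29.png",(350,130,450,230),7)
E
```

```text
t 37.17 tcp [ 0.4522 -0.2233  0.0508] yaw 175.0 w 0.0102 F [-1.749  -4.1201  4.5242] q6 -0.37
(np.float64(0.44280457567858467), np.float64(-0.33286479208255093), np.float64(0.0508216472898491), 175) T [-0.0002, -0.11, 0.0005] tw [-0.26, 0.09, -0.0]
```

View pics/s29.png

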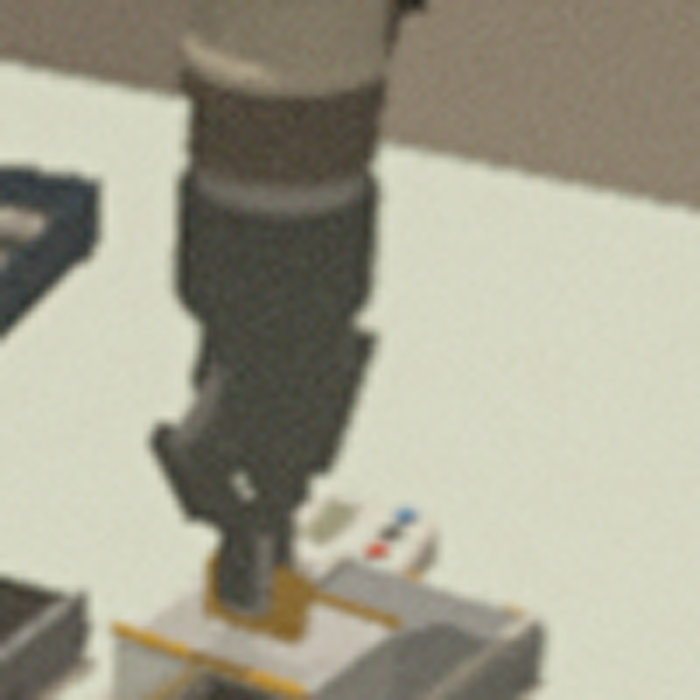

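Emit:
{"api": "send_rows", "payload": {
  "deltas": [
    {"grip": 0,"translation": [0,-0.025,0],"twist": [0,0,0]},
    {"grip": 0,"translation": [0,-0.05,0.0],"twist": [0,0,0]},
    {"grip": 0,"translation": [0,-0.075,0.0],"twist": [0,0,0]},
    {"grip": 0,"translation": [0,-0.095,0.0],"twist": [0,0,0]},
    {"grip": 0,"translation": [0,-0.105,0.0],"twist": [0,0,0]}
  ]
}}

```text
clock: 37.85
eef_pos: [0.442, -0.3281, 0.0509]
tool_rot: [0.044, 0.999, -0.002, -0.0]
ft_force: [-1.8, 2.2, -0.1]
grip_width: 0.0103
```

Emit:
{"api": "send_rows", "payload": {
  "deltas": [
    {"grip": 0,"translation": [0,-0.003,0],"twist": [0,0,0]},
    {"grip": 0,"translation": [0,-0.005,0],"twist": [0,0,0]}
  ]
}}

```text
clock: 38.1
eef_pos: [0.4418, -0.3298, 0.0508]
tool_rot: [0.043, 0.999, 0.002, 0.0]
ft_force: [-0.5, 10.4, 4.4]
grip_width: 0.0102
```

```bash
python3 - <<'E'
from h import *
o=np.array(bot.get_obs()["eef_pos"])
print(np.linalg.norm(o[:2]-[.4522,-.2233]))
plan((.4522,-.2233,.0508,175))
snap("scene","s30.png",(340,130,460,250),6)
E
```

```text
0.10699143136588661
t 38.1 tcp [ 0.4418 -0.3298  0.0508] yaw 175.02 w 0.0102 F [-0.5243 10.4345  4.3665] q6 -0.56
(0.4522, -0.2233, 0.0508, 175) T [-0.0011, 0.107, 0.0004] tw [0.18, 0.0, 0.02]
```

View pics/s30.png

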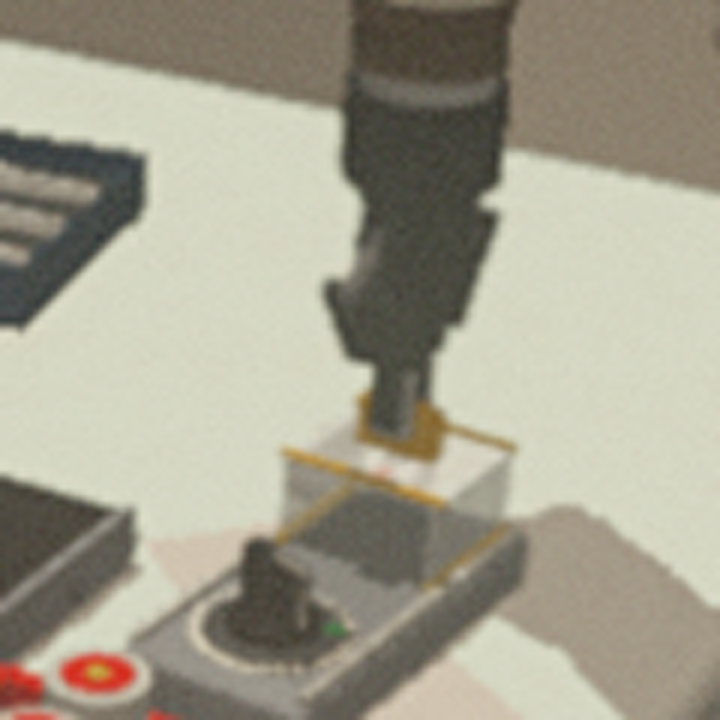

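The guard is fully back (107 mm, stop felt). I'll release, rise and look at the knob.

Emit:
{"api": "send_rows", "payload": {
  "deltas": [
    {"grip": 0,"translation": [0,0,0],"twist": [0,0,0]},
    {"grip": 0.4,"translation": [0,0,0],"twist": [0,0,0]},
    {"grip": 0.5,"translation": [0,0,0],"twist": [0,0,0]},
    {"grip": 0.5,"translation": [0,0,-0.05],"twist": [0,0,0]},
    {"grip": 0.5,"translation": [0,0,-0.1],"twist": [0,0,0]}
  ]
}}

```text
clock: 38.78
eef_pos: [0.4417, -0.33, 0.1517]
tool_rot: [0.043, 0.999, 0.002, -0.0]
ft_force: [1.7, -0.3, 0.4]
grip_width: 0.0427
```

```bash
python3 - <<'E'
from h import *
plan((.451,-.22,.15,175))
c=snap("wrist","w10.png");pickle_cam(c,"w.pkl")
c=snap("top","t30.png",(370,245,475,305),7); pickle_cam(c,"t30.pkl")
E
```

```text
t 38.77 tcp [ 0.4417 -0.33    0.1517] yaw 175.04 w 0.0427 F [ 1.7027 -0.3227  0.3799] q6 -0.56
(0.451, -0.22, 0.15, 175) T [0.0003, 0.1104, 0.0021] tw [0.19, -0.03, 0.04]
```

View pics/w10.png

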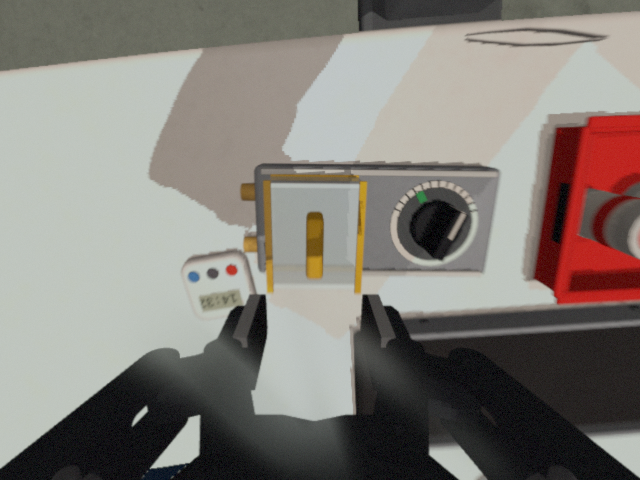

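View pics/t30.png

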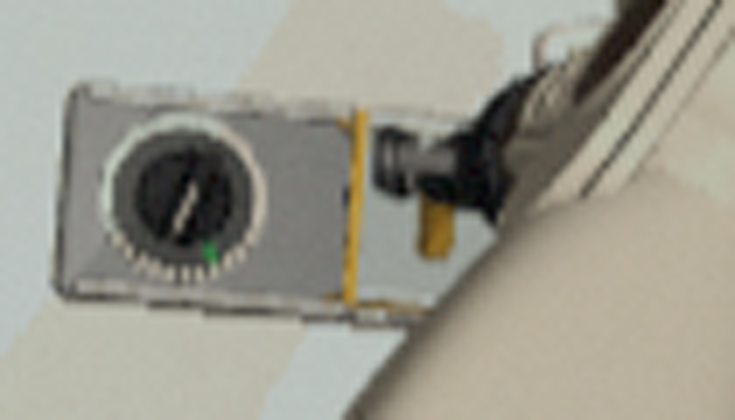

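Emit:
{"api": "send_rows", "payload": {
  "deltas": [
    {"grip": 0.5,"translation": [0,0.05,0],"twist": [0,0,0]},
    {"grip": 0.5,"translation": [0,0.1,0],"twist": [0,0,0]},
    {"grip": 0.5,"translation": [0,0.11,0],"twist": [0,0,0]},
    {"grip": 0.5,"translation": [0,0.11,0],"twist": [0,0,0]},
    {"grip": 0.5,"translation": [0,0.11,0],"twist": [0,0,0]}
  ]
}}

```text
clock: 39.5
eef_pos: [0.4554, -0.2245, 0.1571]
tool_rot: [0.044, 0.999, -0.003, 0.006]
ft_force: [0.2, 0.3, -0.7]
grip_width: 0.0428
```

```bash
python3 - <<'E'
from h import *
plan()
c=snap("wrist","w11.png",(240,140,390,280),5.3);pickle_cam(c,"w.pkl")
E
```

```text
t 39.5 tcp [ 0.4554 -0.2245  0.1571] yaw 174.99 w 0.0428 F [ 0.2436  0.2771 -0.6945] q6 -0.37
```

View pics/w11.png

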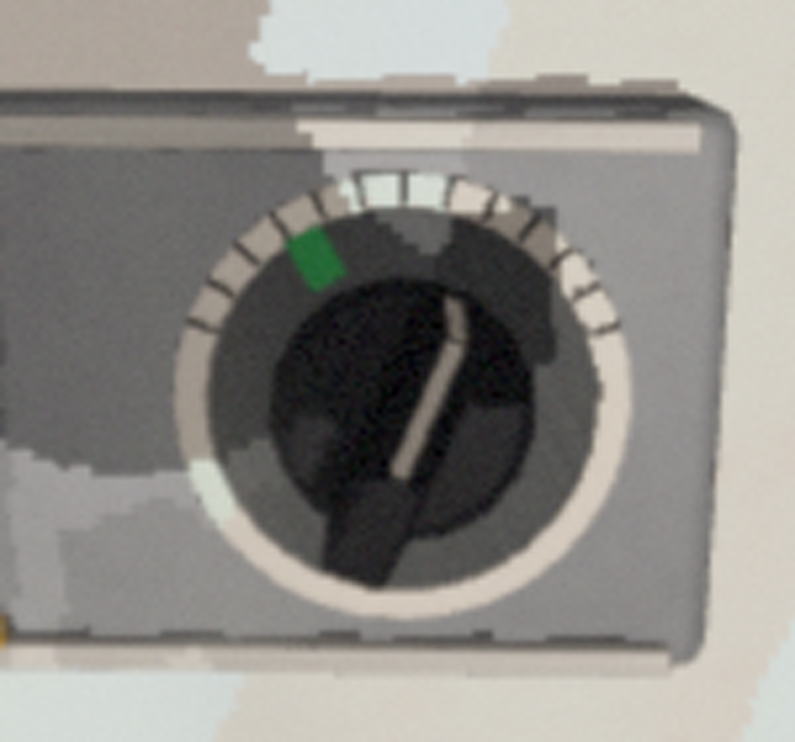

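```bash
python3 - <<'E'
from h import *
c=load("w.pkl")
f=lambda u,v:(240+(u+.5)/5.3-.5,140+(v+.5)/5.3-.5)
Z=.0305
ring=np.array([at_z(c,*f(u,v),Z)[:2] for u,v in [(178,395),(630,395),(404,172),(404,618)]])
ctr=np.array([ (ring[2]+ring[3])[0]/2,(ring[0]+ring[1])[1]/2]); print(ring,ctr)
g=at_z(c,*f(317,260),Z)[:2]; print("green",g,np.linalg.norm(g-ctr))
a=at_z(c,*f(460,343),.07)[:2]; b=at_z(c,*f(400,475),.07)[:2]
e=at_z(c,*f(455,300),.0415)[:2]
ang=lambda d:np.degrees(np.arctan2(d[1],d[0]))
print("line",a,b,ang(a-b)%360,"end",e,np.linalg.norm(e-ctr),ang(e-ctr)%360,"top end rel",np.linalg.norm(a-ctr),ang(a-ctr)%360)
print("green ang",ang(g-ctr)%360)
# bar other end top
h=at_z(c,*f(365,585),.07)[:2]; print(h, ang(ctr-h)%360)
E
```

```text
[[ 0.4467 -0.2606]
 [ 0.4534 -0.1837]
 [ 0.4126 -0.2189]
 [ 0.4905 -0.2257]] [ 0.4515 -0.2222]
green [ 0.4258 -0.2346] 0.02861091378792115
line [ 0.4336 -0.2125] [ 0.453  -0.2231] 151.37255700049838 end [ 0.4325 -0.2123] 0.021456304691731924 152.74116250929754 top end rel 0.020390676309252374 151.6211026385905
green ang 205.80823664192923
[ 0.47 -0.23] 157.16732413270526
```

```bash
python3 - <<'E'
from h import *
plan((.452,-.2225,.09,152),(.452,-.2225,.011,152))
c=load("t30.pkl"); f=lambda u,v:(370+(u+.5)/7-.5,245+(v+.5)/7-.5)
im=c["color"].astype(int); m=(im[:,:,1]-np.maximum(im[:,:,0],im[:,:,2]))>40
ys,xs=np.nonzero(m[255:300,375:420]); print("top green px",xs.mean()+375,ys.mean()+255,len(xs)); G=at_z(c,xs.mean()+375,ys.mean()+255,.0305)
ctr=at_z(c,*f(185,196),.0305); d=G-ctr; print(G,ctr,np.degrees(np.arctan2(d[1],d[0]))%360)
c=load("w.pkl"); im=c["color"].astype(int); m=(im[:,:,1]-np.maximum(im[:,:,0],im[:,:,2]))>40
ys,xs=np.nonzero(m[140:280,240:390]); print(xs.mean()+240,ys.mean()+140,len(xs)); G=at_z(c,xs.mean()+240,ys.mean()+140,.0305); d=G[:2]-[.4515,-.2222]; print(G,np.degrees(np.arctan2(d[1],d[0]))%360)
E
```

```text
t 39.55 tcp [ 0.4553 -0.2246  0.1571] yaw 174.96 w 0.0428 F [-0.4336 -0.5251 -0.5181] q6 -0.37
(0.452, -0.2225, 0.09, 152) T [0.0042, 0.0021, 0.067] tw [-0.12, 0.7, 22.96]
(0.452, -0.2225, 0.011, 152) T [0.0051, 0.0025, 0.146] tw [-0.12, 0.7, 22.96]
top green px 399.5 280.5 4
[ 0.4264 -0.2323  0.0305] [ 0.4524 -0.2214  0.0305] 202.59590009803236
299.0 188.34920634920636 63
[ 0.4255 -0.235   0.0305] 206.12301021857917
```

Emit:
{"api": "send_rows", "payload": {
  "deltas": [
    {"grip": 0.5,"translation": [0.004,0.002,0.03],"twist": [0,0.6,23]},
    {"grip": 0.5,"translation": [0.004,0.002,0.06],"twist": [0,0.6,23]},
    {"grip": 0.5,"translation": [0.004,0.002,0.07],"twist": [0,0.6,23]},
    {"grip": 0.5,"translation": [0.004,0.002,0.07],"twist": [0,0.6,23]},
    {"grip": 0.5,"translation": [0.004,0.002,0.07],"twist": [0,0.6,23]}
  ]
}}

```text
clock: 40.17
eef_pos: [0.4531, -0.2234, 0.0881]
tool_rot: [0.242, 0.97, -0.001, 0.002]
ft_force: [0.1, -0.2, -0.2]
grip_width: 0.0427
```

```bash
python3 - <<'E'
from h import *
plan((.452,-.2225,.011,152))
c=snap("wrist","w12.png");pickle_cam(c,"w.pkl")
snap("scene","s31.png",(340,130,460,250),6)
E
```

```text
t 40.17 tcp [ 0.4531 -0.2234  0.0881] yaw 152.02 w 0.0427 F [ 0.1137 -0.2008 -0.1832] q6 0.03
(0.452, -0.2225, 0.011, 152) T [0.0017, 0.0004, 0.0771] tw [-0.1, 0.24, 0.02]
```

View pics/w12.png

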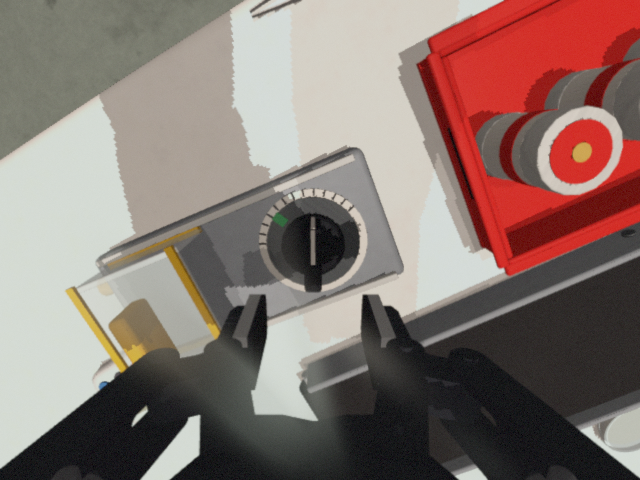

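View pics/s31.png

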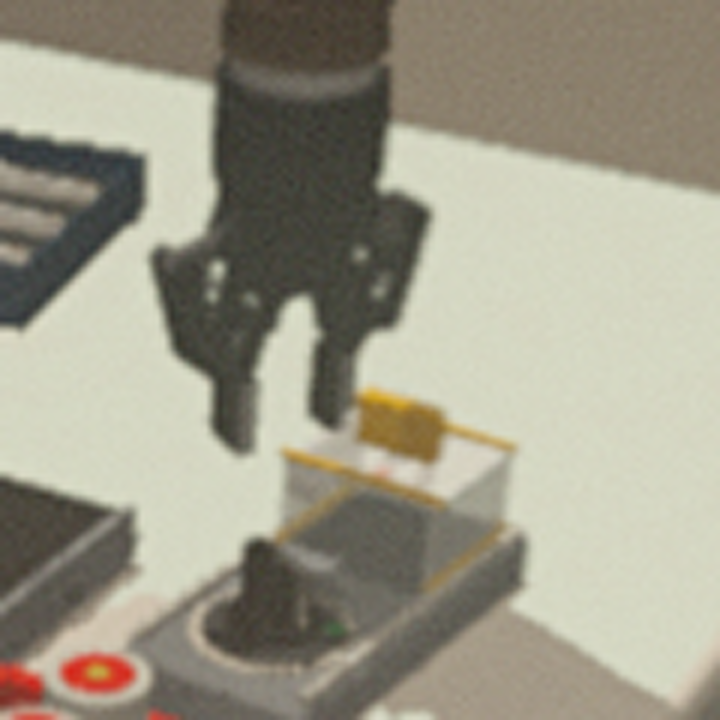

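Emit:
{"api": "send_rows", "payload": {
  "deltas": [
    {"grip": 0.5,"translation": [0.002,0,0.03],"twist": [0,0.2,0]},
    {"grip": 0.5,"translation": [0.002,0,0.06],"twist": [0,0.2,0]},
    {"grip": 0.5,"translation": [0.002,0,0.075],"twist": [0,0.2,0]},
    {"grip": 0.5,"translation": [0.002,0,0.075],"twist": [0,0.2,0]},
    {"grip": 0.5,"translation": [0.002,0,0.075],"twist": [0,0.2,0]}
  ]
}}

```text
clock: 40.9
eef_pos: [0.4527, -0.223, 0.0144]
tool_rot: [0.242, 0.97, -0.001, 0.001]
ft_force: [0.1, 0.3, -0.5]
grip_width: 0.0428
```

```bash
python3 - <<'E'
from h import *
plan((.452,-.2225,.012,152))
snap("scene","s32.png",(340,130,460,250),6)
E
```

```text
t 40.9 tcp [ 0.4527 -0.223   0.0144] yaw 152.01 w 0.0428 F [ 0.1233  0.3098 -0.5212] q6 0.03
(0.452, -0.2225, 0.012, 152) T [0.0008, 0.0002, 0.0024] tw [-0.1, 0.18, 0.01]
```

View pics/s32.png

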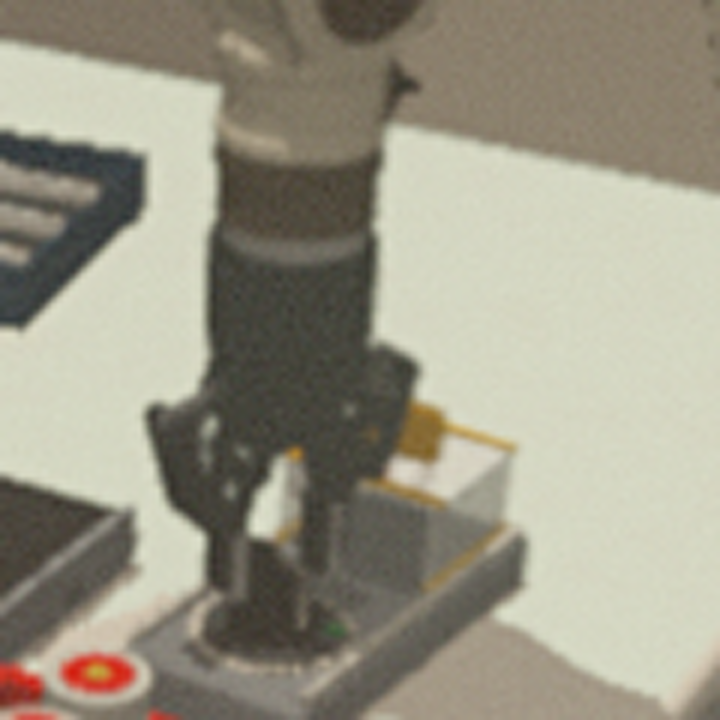

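Emit:
{"api": "send_rows", "payload": {
  "deltas": [
    {"grip": 0.2,"translation": [0,0,0],"twist": [0,0,0]},
    {"grip": 0,"translation": [0,0,0],"twist": [0,0,0]},
    {"grip": 0,"translation": [0,0,0],"twist": [0,0,0]},
    {"grip": 0,"translation": [0,0,0],"twist": [0,0,0]}
  ]
}}

```text
clock: 41.45
eef_pos: [0.4533, -0.2243, 0.0157]
tool_rot: [0.242, 0.97, -0.002, 0.002]
ft_force: [-0.9, -2.6, 6.5]
grip_width: 0.0095
```

```bash
python3 - <<'E'
from h import *
plan((.452,-.2225,.012,206))
c=snap("wrist","w13.png",(240,140,390,300),5);pickle_cam(c,"w.pkl")
E
```

```text
t 41.45 tcp [ 0.4533 -0.2243  0.0157] yaw 151.98 w 0.0095 F [-0.8874 -2.6446  6.5389] q6 0.03
(0.452, -0.2225, 0.012, 206) T [0.002, 0.001, 0.0036] tw [-0.32, 0.22, -54.02]
```

View pics/w13.png

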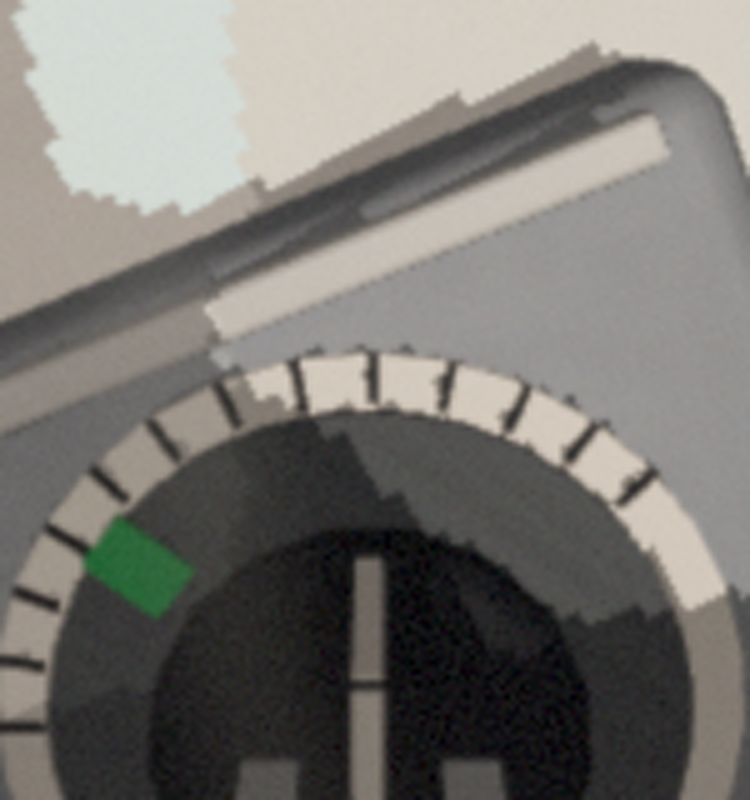

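Emit:
{"api": "send_rows", "payload": {
  "deltas": [
    {"grip": 0,"translation": [0,0,0],"twist": [0,0,-9]},
    {"grip": 0,"translation": [0,0,0],"twist": [0,0,-18]},
    {"grip": 0,"translation": [0,0,0],"twist": [0,0,-27]},
    {"grip": 0,"translation": [0,0,0],"twist": [0,0,-36]},
    {"grip": 0,"translation": [0,0,0],"twist": [0,0,-45]}
  ]
}}

```text
clock: 42.12
eef_pos: [0.4534, -0.2225, 0.0157]
tool_rot: [-0.151, 0.989, -0.001, 0.002]
ft_force: [0.0, 3.8, 1.9]
grip_width: 0.009
```

Emit:
{"api": "send_rows", "payload": {
  "deltas": [
    {"grip": 0,"translation": [0,0,0],"twist": [0,0,-6]},
    {"grip": 0,"translation": [0,0,0],"twist": [0,0,-9]},
    {"grip": 0,"translation": [0,0,0],"twist": [0,0,-9]}
  ]
}}

```text
clock: 42.5
eef_pos: [0.4532, -0.2221, 0.0157]
tool_rot: [-0.227, 0.974, -0.001, 0.002]
ft_force: [0.1, 1.3, 1.4]
grip_width: 0.0094
```

```bash
python3 - <<'E'
from h import *
plan((.452,-.2225,.012,206))
c=snap("wrist","w14.png",(240,140,390,300),5);pickle_cam(c,"w.pkl")
E
```

```text
t 42.5 tcp [ 0.4532 -0.2221  0.0157] yaw -153.71 w 0.0094 F [0.0696 1.2854 1.3789] q6 -0.92
(0.452, -0.2225, 0.012, 206) T [0.0013, 0.0002, 0.0037] tw [-0.15, 0.19, 0.29]
```

View pics/w14.png

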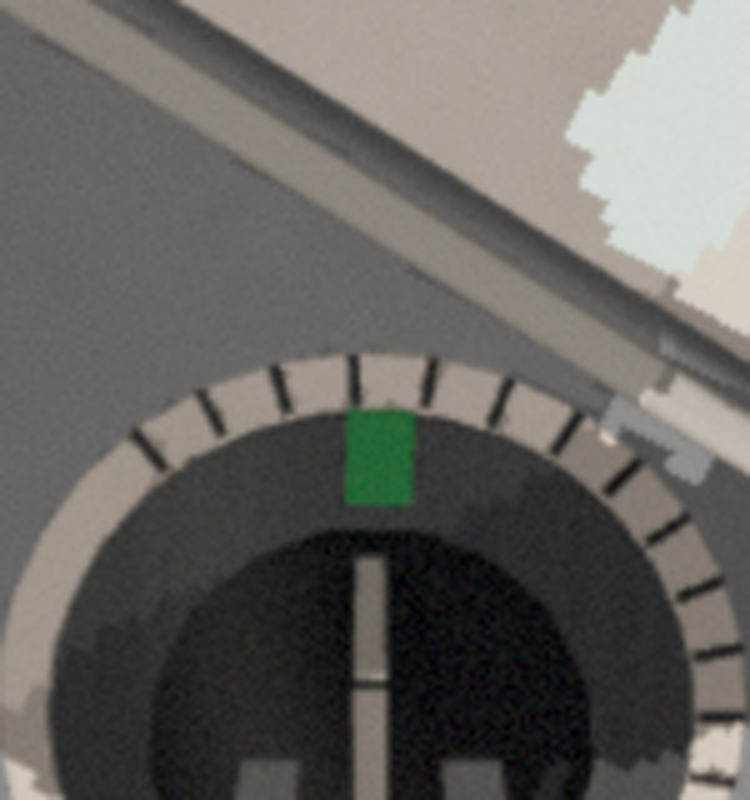

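Pointer line at u≈370, green centre at u≈380, so about 2° past it. I'll turn back a little.

Emit:
{"api": "send_rows", "payload": {
  "deltas": [
    {"grip": 0,"translation": [0,0,0],"twist": [0,0,2]},
    {"grip": 0,"translation": [0,0,0],"twist": [0,0,2]},
    {"grip": 0,"translation": [0,0,0],"twist": [0,0,2]}
  ]
}}

```text
clock: 42.92
eef_pos: [0.4533, -0.2221, 0.0157]
tool_rot: [-0.21, 0.978, -0.001, 0.002]
ft_force: [0.4, -0.4, 0.7]
grip_width: 0.0094
```

Emit:
{"api": "send_rows", "payload": {
  "deltas": [
    {"grip": 0.3,"translation": [0,0,0],"twist": [0,0,0]},
    {"grip": 0.5,"translation": [0,0,0],"twist": [0,0,0]},
    {"grip": 0.5,"translation": [0,0,-0.03],"twist": [0,0,0]},
    {"grip": 0.5,"translation": [0,0,-0.08],"twist": [0,0,0]},
    {"grip": 0.5,"translation": [0,0,-0.12],"twist": [0,0,0]}
  ]
}}

```text
clock: 43.55
eef_pos: [0.4531, -0.2222, 0.1376]
tool_rot: [-0.21, 0.978, -0.001, 0.002]
ft_force: [0.6, -0.9, -0.7]
grip_width: 0.0424
```

Emit:
{"api": "send_rows", "payload": {
  "deltas": [
    {"grip": 0.5,"translation": [0,0,0],"twist": [0,0,0]}
  ]
}}

```text
clock: 43.68
eef_pos: [0.4558, -0.2235, 0.1413]
tool_rot: [-0.21, 0.978, -0.004, 0.006]
ft_force: [0.4, -0.7, -0.1]
grip_width: 0.0428
```

```bash
python3 - <<'E'
from h import *
plan((.4418,-.3298,.13,175))
c=snap("wrist","w15.png",(240,140,390,280),5.3);pickle_cam(c,"w.pkl")
E
```

```text
t 43.67 tcp [ 0.4558 -0.2235  0.1413] yaw -155.74 w 0.0428 F [ 0.3584 -0.6835 -0.089 ] q6 -0.88
(0.4418, -0.3298, 0.13, 175) T [0.0565, -0.091, 0.0117] tw [-0.42, 0.66, 29.26]
```

View pics/w15.png

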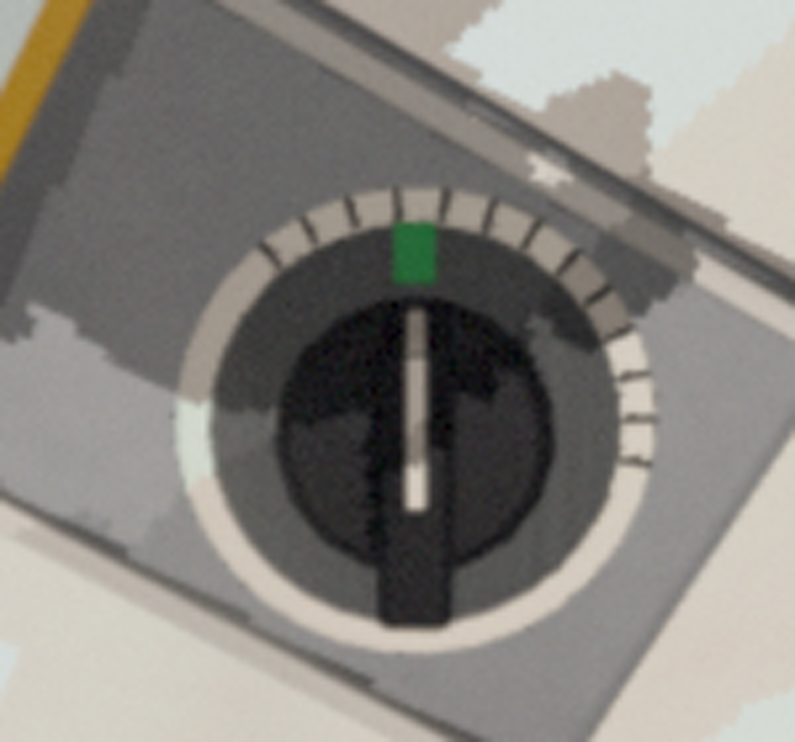

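The pointer (416) is on the green mark (415). Now back to the guard fin.

Emit:
{"api": "send_rows", "payload": {
  "deltas": [
    {"grip": 0.5,"translation": [0.057,-0.091,0.01],"twist": [0,0.4,29.3]},
    {"grip": 0.5,"translation": [0.057,-0.091,0.01],"twist": [0,0.4,29.3]},
    {"grip": 0.5,"translation": [0.057,-0.091,0.01],"twist": [0,0.4,29.3]},
    {"grip": 0.5,"translation": [0.057,-0.091,0.01],"twist": [0,0.4,29.3]},
    {"grip": 0.5,"translation": [0.057,-0.091,0.01],"twist": [0,0.4,29.3]}
  ]
}}

```text
clock: 44.35
eef_pos: [0.4395, -0.3285, 0.1287]
tool_rot: [0.043, 0.999, -0.002, 0.001]
ft_force: [-0.2, 0.1, -0.8]
grip_width: 0.0427
```

```bash
python3 - <<'E'
from h import *
plan((.4418,-.3298,.0508,175))
c=snap("wrist","w16.png");pickle_cam(c,"w.pkl")
E
```

```text
t 44.35 tcp [ 0.4395 -0.3285  0.1287] yaw 175.1 w 0.0427 F [-0.2086  0.1003 -0.7529] q6 -0.55
(0.4418, -0.3298, 0.0508, 175) T [-0.0023, -0.0008, 0.0779] tw [-0.2, 0.07, 0.1]
```

View pics/w16.png

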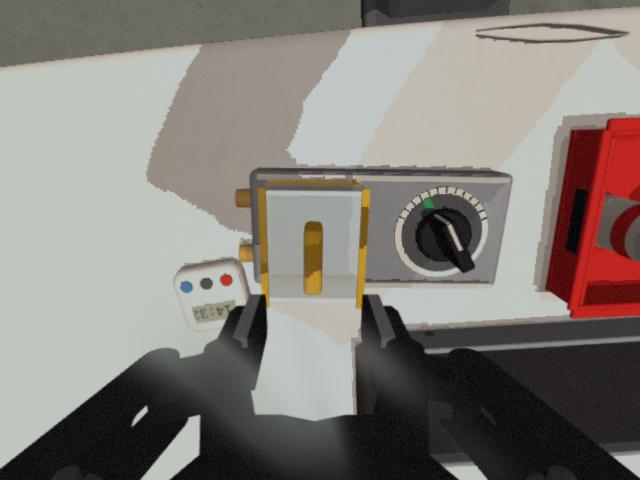

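Fin at (313,258), centred between the jaws. Going down in one call, closing in the next.

Emit:
{"api": "send_rows", "payload": {
  "deltas": [
    {"grip": 0.5,"translation": [-0.002,-0.001,0.03],"twist": [0,0,0]},
    {"grip": 0.5,"translation": [-0.002,-0.001,0.06],"twist": [0,0,0]},
    {"grip": 0.5,"translation": [-0.002,-0.001,0.077],"twist": [0,0,0]},
    {"grip": 0.5,"translation": [-0.002,-0.001,0.077],"twist": [0,0,0]}
  ]
}}

```text
clock: 44.9
eef_pos: [0.4408, -0.3285, 0.0506]
tool_rot: [0.042, 0.999, -0.001, -0.001]
ft_force: [-0.6, 0.5, -0.2]
grip_width: 0.0427
```

Emit:
{"api": "send_rows", "payload": {
  "deltas": [
    {"grip": 0.2,"translation": [0,0,0],"twist": [0,0,0]},
    {"grip": 0,"translation": [0,0,0],"twist": [0,0,0]},
    {"grip": 0,"translation": [0,0,0],"twist": [0,0,0]},
    {"grip": 0,"translation": [0,0,0],"twist": [0,0,0]}
  ]
}}

```text
clock: 45.4
eef_pos: [0.4414, -0.3288, 0.0517]
tool_rot: [0.042, 0.999, -0.001, 0.0]
ft_force: [-0.9, 2.2, 6.9]
grip_width: 0.0106
```

```bash
python3 - <<'E'
from h import *
plan((.4522,-.2233,.0508,175))
E
```

```text
t 45.4 tcp [ 0.4414 -0.3288  0.0517] yaw 175.19 w 0.0106 F [-0.8887  2.2359  6.9106] q6 -0.55
(0.4522, -0.2233, 0.0508, 175) T [-0.0019, 0.106, 0.0007] tw [-0.15, 0.03, 0.19]
```

Emit:
{"api": "send_rows", "payload": {
  "deltas": [
    {"grip": 0,"translation": [0,0.025,0],"twist": [0,0,0]},
    {"grip": 0,"translation": [-0.001,0.05,0.0],"twist": [0,0,0]},
    {"grip": 0,"translation": [-0.001,0.075,0.0],"twist": [0,0,0]},
    {"grip": 0,"translation": [-0.001,0.095,0.0],"twist": [0,0,0]},
    {"grip": 0,"translation": [-0.001,0.105,0.0],"twist": [0,0,0]}
  ]
}}

```text
clock: 46.02
eef_pos: [0.4517, -0.2237, 0.0518]
tool_rot: [0.042, 0.999, -0.002, 0.001]
ft_force: [0.0, -1.1, 1.5]
grip_width: 0.0102
```

Emit:
{"api": "send_rows", "payload": {
  "deltas": [
    {"grip": 0,"translation": [0,0.003,0],"twist": [0,0,0]},
    {"grip": 0,"translation": [0,0.005,0],"twist": [0,0,0]}
  ]
}}

```text
clock: 46.28
eef_pos: [0.4517, -0.2234, 0.0518]
tool_rot: [0.043, 0.999, -0.007, 0.0]
ft_force: [-2.8, -14.9, -3.4]
grip_width: 0.0104
```

```bash
python3 - <<'E'
from h import *
o=np.array(bot.get_obs()["eef_pos"])
print(np.linalg.norm(o[:2]-[.4414,-.3288]),np.linalg.norm(o[:2]-[.4418,-.3298]))
plan((.4522,-.2233,.0508,175))
E
```

```text
0.10593041503241102 0.10688784017216445
t 46.27 tcp [ 0.4517 -0.2234  0.0518] yaw 175.08 w 0.0104 F [ -2.8054 -14.8675  -3.3674] q6 -0.37
(0.4522, -0.2233, 0.0508, 175) T [-0.0005, 0.0001, 0.001] tw [-0.75, 0.04, 0.08]
```

The guard is against its home stop (-15 N). I'll release and rise.

Emit:
{"api": "send_rows", "payload": {
  "deltas": [
    {"grip": 0,"translation": [0,0.001,0],"twist": [0,0,0]},
    {"grip": 0.3,"translation": [0,0.001,0],"twist": [0,0,0]},
    {"grip": 0.5,"translation": [0,0.001,0],"twist": [0,0,0]},
    {"grip": 0.5,"translation": [0,0,-0.05],"twist": [0,0,0]},
    {"grip": 0.5,"translation": [0,0,-0.11],"twist": [0,0,0]}
  ]
}}

```text
clock: 46.9
eef_pos: [0.4506, -0.2209, 0.1616]
tool_rot: [0.042, 0.999, -0.005, -0.002]
ft_force: [1.4, -0.4, 0.4]
grip_width: 0.0428
```

Emit:
{"api": "send_rows", "payload": {
  "deltas": [
    {"grip": 0.5,"translation": [0,0,-0.02],"twist": [0,0,0]},
    {"grip": 0.5,"translation": [0,0,-0.02],"twist": [0,0,0]},
    {"grip": 0.5,"translation": [0,0,-0.02],"twist": [0,0,0]}
  ]
}}

```text
clock: 47.28
eef_pos: [0.4498, -0.2201, 0.1801]
tool_rot: [0.042, 0.999, -0.005, -0.003]
ft_force: [0.3, -0.4, 0.4]
grip_width: 0.0426
```

```bash
python3 - <<'E'
from h import *
plan()
c=snap("wrist","w17.png",(240,140,390,300),5);pickle_cam(c,"w.pkl")
snap("scene","s40.png")
snap("top","t40.png",(230,180,480,330),3.2)
E
```

```text
t 47.27 tcp [ 0.4498 -0.2201  0.1801] yaw 175.15 w 0.0426 F [ 0.2929 -0.3799  0.4093] q6 -0.36
```

View pics/w17.png

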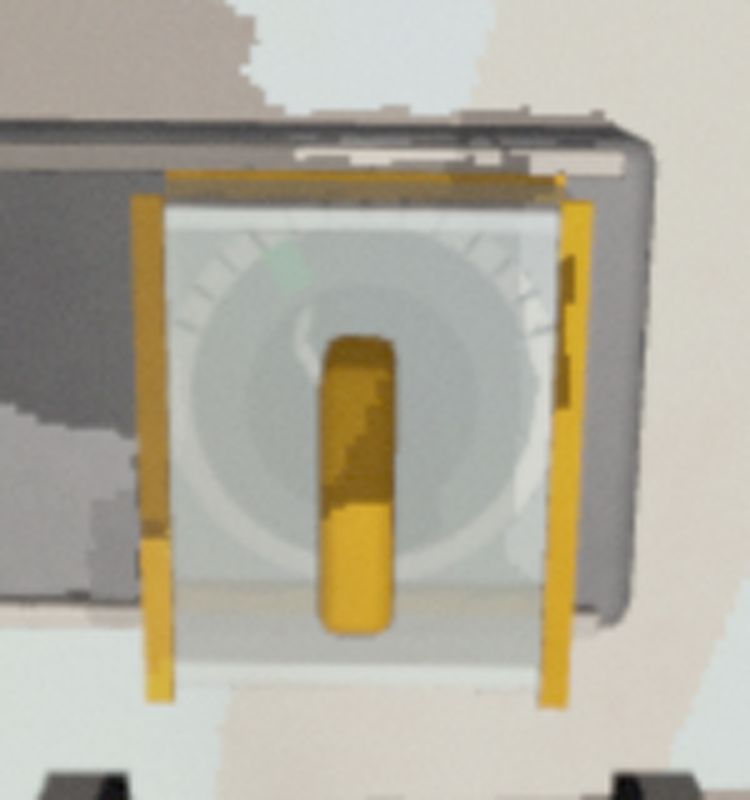

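View pics/s40.png

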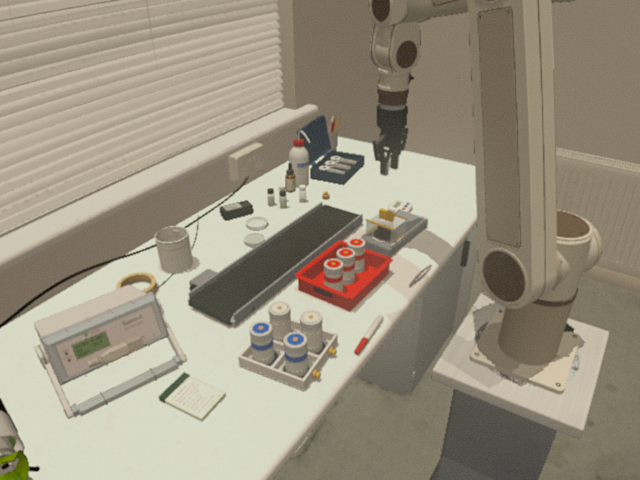

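View pics/t40.png

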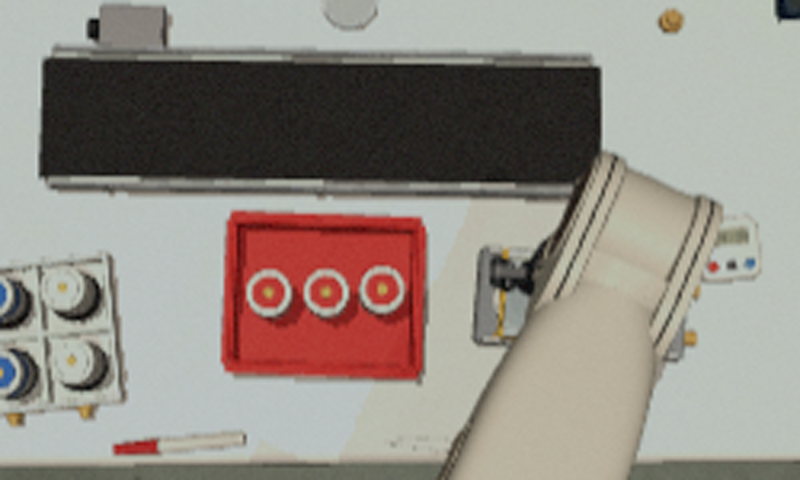

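```bash
python3 - <<'E'
from h import *
print(bot.job_done())
E
```

```text
the job is handed in; nothing more can be done
None
```

The job is done and handed in at about 47 s of the 210 s allowed. I never saw a verdict, so the results below come from my own checks.

- **Cartridges:** All seven were on the belt. The three red-ringed ones are standing in the red bin. The two blue and two plain ones stand upright, one in each bay of the purge tray.
- **Guard and knob:** With everything sorted, I slid the guard back 107 mm until I felt the stop, and turned the knob about 52° counter-clockwise. A close-up from above then showed the pointer within about 1 px of the green mark's centre. I slid the guard home until it pushed back with about 15 N, and the last picture through it still shows the pointer at the mark.
- **Last pictures:** The belt is empty, the carts are upright, and the note pad and timer look unmoved. The gripper is well clear of everything.

Things that did not go as expected:
- **Finger length:** The fingertips are about 40 mm farther back than the stated tool point. The first two grips on a cartridge, and the first grip on the guard fin, were therefore too high. I corrected the height from the pictures; the cart stayed standing and nothing was knocked over.
- **Last white cartridge:** It briefly pressed on the tray floor with about 38 N while held in the fingers. I eased it off before releasing.
- **Cartridge knock:** I did not see any cartridge get knocked aside during the run.

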